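Stand the turned finial on the screw lift and crank it up to the scriber

TASK

Take the tall turned finial out of the drying board and stand it upright on its narrow foot in the middle of the screw lift's platform: bring the foot down onto the platform while you still hold it, let go slowly and see that it stays still on its own for a good second. Then turn the crank clockwise, several turns, raising the platform with the finial standing on it until the finial's top is level with the scriber tip, and let go. Do not let the finial fall, do not pull the crank off its shaft, and leave the short finial in its hole.

Things in the scene. Friction and masses are not known exactly. Their poses are not given: they have to be found in the camera images.
- tall_finial: The tall turned dark-wood finial, 95 to 155 g, 130 mm tall and top-heavy: flat round foot 18 mm across (bottom 6 mm), thin stem 15 mm across up to 68 mm, then a barrel head whose straight, widest band is 50 mm across from 86 to 112 mm above the foot (grip here), tapering to a flat top 20 mm across. Its centre of mass is about 91 mm above the foot. Origin at the centre of the foot's underside, z up its axis. At the start it stands upright in one of the board's two holes.
- tall_finial_top (a point): Centre of the tall finial's flat top, 130 mm above its foot.
- short_finial: The other finial, 82 mm tall with a small pointed head 34 mm across, standing in the other hole. Stays there. Origin at the centre of its underside, z up.
- board: Fixed light-wood drying board, 170 x 70 x 22 mm, lying flat, with two holes 24 mm across and 14 mm deep (floor 8 mm above the table) in which the finials stand upright, 42 mm either side of the middle along its x axis. Which finial stands in which hole varies. Origin under its centre, x along the length.
- lift: Fixed screw lift: dark steel base plate 130 x 330 x 12 mm, grey housings 84 mm square under the platform and 52 mm round (46 mm high) under the crank. Origin under the plate's centre; the platform's middle lies 100 mm from it along its +y, the crank shaft 100 mm along its -y. z up.
- platform_top (a point): Middle of the top face of the lift's square plywood platform, 90 x 90 mm, 66 mm above the table at the start. It rises 10 mm for each full clockwise turn of the shaft, 44 mm at most, and stays where it is left.
- shaft (a joint): Angle of the lift's upright 14 mm square shaft end in rad: 0 at the start (platform at its lowest), grows when turned clockwise as seen from above, raising the platform 10 mm per turn (6.283 rad). It turns against a slight friction of about 0.1 N m.
- shaft_axis (a point): Point on the shaft's axis 46 mm above the table, where the crank's hub rests; the square end goes on 30 mm above it.
- crank_hub (a point): Middle of the underside of the loose crank's hub. The steel crank, 0.3 kg, is only slipped over the square end: 38 mm square hub 18 mm high, with a few degrees of play, and can be pulled off upward. Its arm runs 58 mm out from the hub along the crank's -x (the point's -x), its top 18 mm above this point.
- crank_knob (a point): Middle of the crank's upright wooden grip, a cylinder 22 mm across and 50 mm tall that spins freely on its pin, 58 mm from the shaft axis. The point is 92 mm above the table, the grip runs from 25 mm below it to 25 mm above it. At the start it lies on the lift's -x side of the shaft.
- scriber_tip (a point): Tip of the level steel scriber of a fixed height gauge: a 12 mm upright rod in a boss on an ear of the lift's base, at the lift's +x, +y corner (120 mm from the platform's middle), with the scriber pointing from it at the platform's middle from about 68 mm away, 212 to 226 mm above the table, 16 to 30 mm above the finial's top when this first stands on the platform. The 30 mm clamp block and the rod's end reach 20 mm above the tip.
Not all that is in view belongs to the job. Leave any pink look-alike of the part that bears crank_hub alone. What is shaped like the tall_finial but red or turquoise is not meant.

How it is judged:
By the outcome, as a careful person would: the job done as asked, in the order asked, and still so for the second after the job is handed in, with the robot touching nothing.
It also fails if it takes over 72 s, if anything falls off the work surface, if the arm or the gripper's body presses on something with over 40 N, if the wrist force passes 120 N, or if a joint passes its speed limit or range.

ROBOT

A 7-joint arm with a two-finger parallel gripper is mounted at the origin on the work surface. World frame = base frame: x ahead of the robot, y to its left, z up, the work surface at z = 0. Lengths are in m, angles in rad, forces in N, time in s.
With the tool pointing down it reaches from about 0.425 to 0.925 m from the base axis. Payload 6.8 kg.
Tool frame: the origin (TCP) lies at the very end of the fingers, on their centre line; the grasp point (between the pads) lies 19 mm behind it; y points along the fingers, z is the direction in which the jaws open and shut, and the axes are right-handed (so a half turn about y gives the same grasp; the last joint's range is limited). The gripper opens to 85 mm and grips with 20 to 120 N. Pads are 22 mm wide; open, the fingers measure 114 mm over their backs; the gripper's body (76 mm by 85 mm) begins 54 mm behind the grasp point. The pads swing forward as they close: fully open they stand 13 mm farther back than shut.
Start: joints at [-1.404, 0.477, 0.022, 1.555, -0.011, 1.109, -0.083], TCP at [0.183, 0.65, 0.231] pointing down, gripper open.
Joint ranges: [-2.96, 2.96], [-0.34, 2.1], [-1.41, 1.46], [0.24, 2.44], [-1.37, 4.51], [0.17, 1.92], [-2.96, 2.96]. Speed limits (rad/s): [2.39, 2.39, 3.14, 3.14, 3.14, 3.14, 3.14].

INTERFACE

Orientations are given as a rotation vector (axis times angle).
In Python, from bench import r gives the robot as it stands.
- The arm moves only by the tool drive_tool, never from a script. Its argument "series" is a list of rows, each a list of 7 numbers: the shift along the tool's x, y, z in mm, then the turn, a rotation vector about the tool's x, y, z in degrees, then the finger opening in mm, from 0 to 85.4. In form: [[tx, ty, tz, wx, wy, wz, grip], ...]. A call has 1 to 5 rows; each row is the pose to reach, as a shift and turn from the pose measured when the call began, along the tool's axes at that moment; what a row does not reach only later rows make up. A row lasts 1/10 s, in which the tool goes at most 50 mm and 8.59 degrees, less where a joint would pass 70% of its speed; a pose out of reach is approached as far as the arm can. A call with a gripper value outside its range is refused whole. The fingers move at their own pace and stop on an object; "squeeze" is the grip in N (left out, the last holds). Time passes only in rows, so rows that repeat a pose let the fingers close. It gives the time, the measured TCP pose, the force and the opening at its end, in the units of the state.
- r.get_obs(): the state, without advancing time (a new reading comes with each control period).
- r.grab_frame(name): name is "side" or "top" or "wrist"; returns a dict with "frame" (480x640x3 uint8, blue, green, red), "intrinsics" (3x3 intrinsics, pixels), "distortion" ([k1, k2, p1, p2, k3] as OpenCV has them; the pictures are not rectified), "rvec" (rotation vector, rad) and "tvec" (3), from world to camera coordinates, as OpenCV has them. Camera axes: x right, y down, z forward; pixel columns grow to the right and rows downward; lengths in m; the calibration is good to about 2 mm. A picture is of the moment at which its call begins. There is no depth.
- r.hand_in(): hands the job in, once; it reports no verdict.
The state is a dict: "clock": time; "joints": joint angles; "qvel": joint speeds; "tau": joint torques, N m; "tcp_pos": TCP position; "orientation": TCP orientation; "contact_force": force on the tool from outside, world axes, zero at the start; "moment": the same for the moment, N m; "grip_width": finger opening in m.
Only numpy, scipy, OpenCV 4.12 (cv2) and the standard library are available. Lean on these libraries where they do the work, as an engineer would, in place of code of your own. Each camera call takes 0.05 s, during which the arm holds its last target.

## Working session

There is one attempt and no reset: what is moved stays moved. The work goes in short steps, Python scripts to look and compute and a tool call to move; the robot and the scene stay as the last step left them, time stands still between calls to the robot, and variables do not carry over. Pictures are saved under pics/ and viewed, and the job is handed in when it is done.

Besides the shell and the picture viewer there is one more tool, called after "Emit:" by a JSON object that holds its "method" and its "body". drive_tool: Moves the arm, as the interface text tells. Its arguments: {"type":"object","properties":{"series":{"type":"array","items":{"type":"array","items":{"type":"number"}}},"squeeze":{"type":"number"}},"required":["series"]}

```bash
ls; mkdir -p pics; cat > h.py <<'E'
import numpy as np, cv2
from scipy.spatial.transform import Rotation as R
from bench import r
def grab(n,save=None):
    f=r.grab_frame(n)
    for k in ("intrinsics","distortion","rvec","tvec"): f[k]=np.array(f[k],float)
    if save: cv2.imwrite("pics/"+save,f["frame"]); np.savez("pics/"+save[:-4]+".npz",**f)
    return f
def load(s): return dict(np.load("pics/"+s+".npz"))
def ray(f,px):
    p=cv2.undistortPoints(np.array([[px]],float),f["intrinsics"],f["distortion"])[0,0]
    M=cv2.Rodrigues(f["rvec"])[0]; c=-M.T@f["tvec"].ravel()
    return c, M.T@np.array([p[0],p[1],1.])
def onz(f,px,z):
    c,d=ray(f,px); return c+d*(z-c[2])/d[2]
def proj(f,P):
    return cv2.projectPoints(np.atleast_2d(np.array(P,float)),f["rvec"],f["tvec"],f["intrinsics"],f["distortion"])[0][:,0]
def tri(obs):
    A=np.zeros((3,3));b=np.zeros(3)
    for f,px in obs:
        c,d=ray(f,px);d/=np.linalg.norm(d);Q=np.eye(3)-np.outer(d,d);A+=Q;b+=Q@c
    return np.linalg.solve(A,b)
E
python3 - <<'E'
from h import *
for n in("side","top","wrist"):
    f=grab(n,n+"0.png"); M=cv2.Rodrigues(f["rvec"])[0]; print(n,-M.T@f["tvec"].ravel())
o=r.get_obs();print(o); print(R.from_rotvec(o["orientation"]).as_matrix().round(3))
E
```

```text
pics
side [0.34284185 0.789013   0.80404254]
top [0.40514848 0.09023395 1.34102378]
wrist [0.11387631 0.66893669 0.37366516]
{'clock': 0.15, 'joints': array([-1.4040787 ,  0.47764354,  0.02237137,  1.55617852, -0.01152489,
        1.10930578, -0.0830784 ]), 'qvel': array([-0.00099799, -0.00204209,  0.0003972 , -0.00449616, -0.00016494,
        0.00124521, -0.00083724]), 'tau': array([ 1.88006481e-03, -5.96917784e+01,  1.60968360e+00, -2.81489360e+01,
        1.25616422e-02,  6.57518351e-03,  5.78882180e-06]), 'tcp_pos': array([0.18306848, 0.64924403, 0.23054654]), 'orientation': array([-1.56141575,  0.21583751, -0.21567186]), 'contact_force': array([ 0.51863182, -0.84153544,  0.04082692]), 'moment': array([0.00112835, 0.00626322, 0.04069899]), 'grip_width': 0.08563214308597311}
[[ 0.962 -0.     0.271]
 [-0.271 -0.001  0.962]
 [ 0.    -1.    -0.001]]
```

View pics/side0.png

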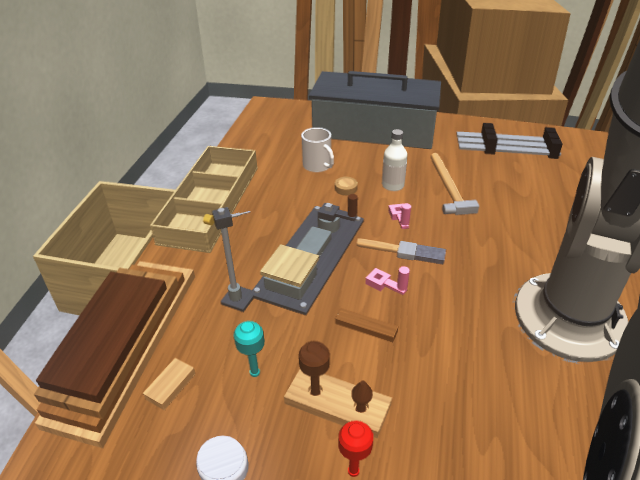

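View pics/top0.png

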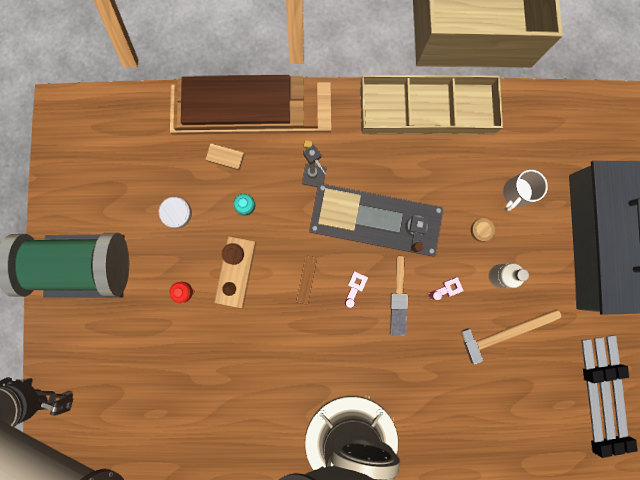

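View pics/wrist0.png

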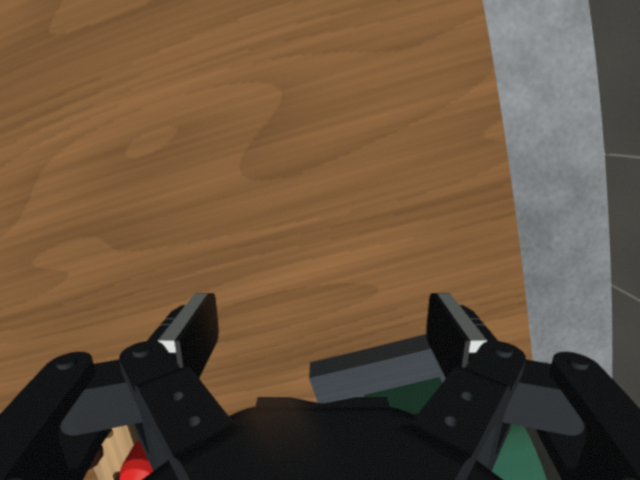

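```bash
python3 - <<'E'
import cv2,numpy as np
t=cv2.imread("pics/top0.png");s=cv2.imread("pics/side0.png")
def c(i,x,y,w,h,k):return cv2.resize(i[y:y+h,x:x+w],None,fx=k,fy=k,interpolation=cv2.INTER_CUBIC)
cv2.imwrite("pics/ct.png",np.hstack([c(t,200,220,70,100,6),c(t,295,130,150,130,3)[:390],]) if 0 else c(t,290,130,160,130,5))
cv2.imwrite("pics/ct2.png",c(t,160,180,110,140,4))
cv2.imwrite("pics/cs.png",c(s,190,180,200,150,4))
cv2.imwrite("pics/cs2.png",c(s,220,310,180,170,3.5))
E
```

```text
(no output)
```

View pics/ct.png

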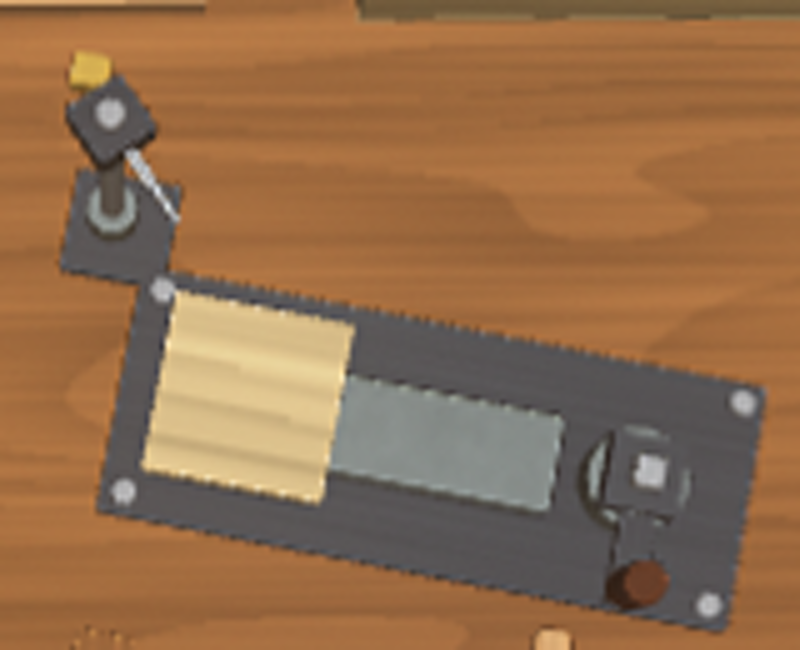

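View pics/ct2.png

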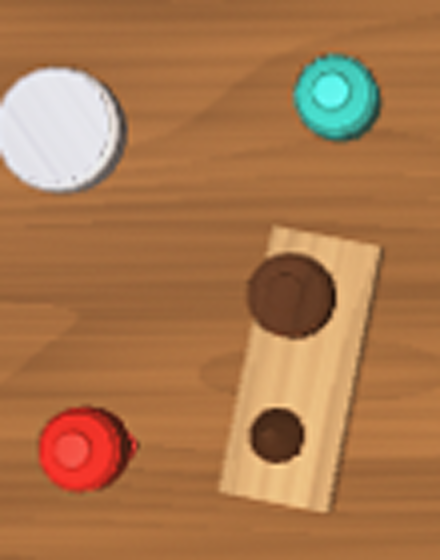

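View pics/cs.png

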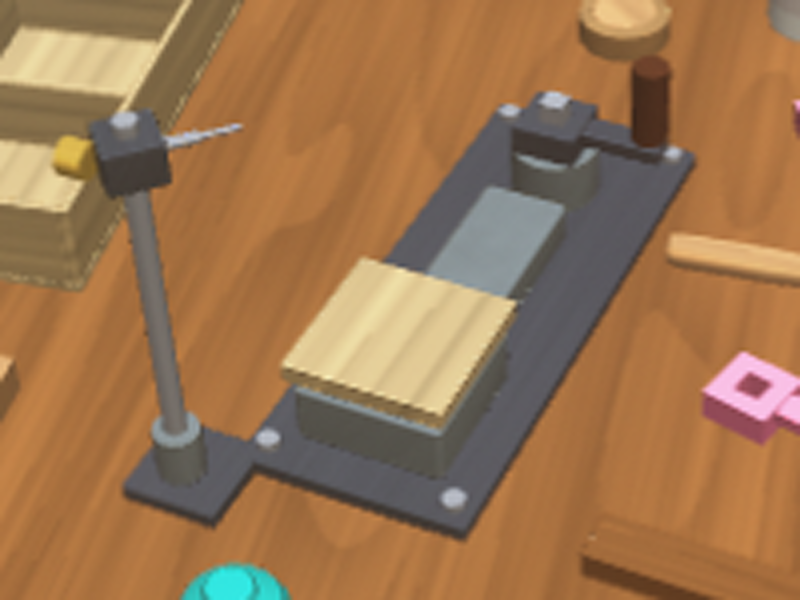

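View pics/cs2.png

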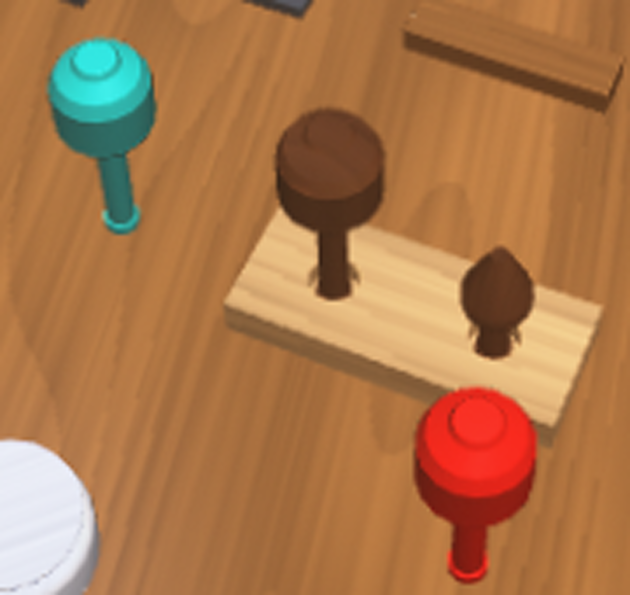

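```bash
python3 - <<'E'
from h import *
t=load("top0");s=load("side0");np.set_printoptions(precision=4,suppress=True)
T=lambda x,y,k,ox,oy:np.array([x/k+ox-.5+.5/k,y/k+oy-.5+.5/k])
# platform
P=[onz(t,T(x,y,5,290,130),.066) for x,y in[(175,290),(355,325),(323,503),(143,470)]]
Ps=[onz(s,T(x,y,4,190,180),.066) for x,y in[(368,259),(516,303),(438,414),(283,368)]]
print("plat top",np.mean(P,0));print([np.linalg.norm(P[i]-P[i-1]) for i in range(4)])
print("plat side",np.mean(Ps,0));print([np.linalg.norm(Ps[i]-Ps[i-1]) for i in range(4)])
# base bolts
B=[onz(t,T(x,y,5,290,130),.014) for x,y in[(162,289),(743,402),(708,604),(123,491)]]
Bs=[onz(s,T(x,y,4,190,180),.014) for x,y in[(267,438),(509,111),(673,154),(453,497)]]
for n,b in(("top",B),("side",Bs)):
    y=(b[0]+b[3]-b[1]-b[2]);print(n,"lift o",np.mean(b,0),"yaw",np.degrees(np.arctan2(y[1],y[0]))-90, np.linalg.norm(b[0]-b[1]),np.linalg.norm(b[0]-b[3]))
# knob top centre z .117
print("knob",onz(t,T(645,581,5,290,130),.117),onz(s,T(652,66,4,190,180),.117))
print("shaft top z.076",onz(t,T(650,469,5,290,130),.076),onz(s,T(555,101,4,190,180),.076))
print("tip",tri([(t,T(178,220,5,290,130)),(s,T(242,126,4,190,180))]))
# finial mask blob
for n,f in(("top",t),("side",s)):
    g=f["frame"].astype(int); 
    m=((g[...,2]<120)&(g[...,2]>g[...,0]+15)&(g.sum(2)<240)).astype(np.uint8)
    k,l,st,ce=cv2.connectedComponentsWithStats(m)
    for i in range(1,k):
        if st[i,4]>80 and st[i,4]<3000: print(n,st[i],ce[i])
print("top flat",onz(t,T(285,290,4,160,180),.138))
print("board top c",np.mean([onz(t,T(x,y,4,160,180),.022) for x,y in[(273,226),(382,245),(328,513),(220,491)]],0))
bs=[onz(s,T(x,y,3.5,220,310),.022) for x,y in[(282,210),(603,307),(549,430),(225,304)]]
print("board side",np.mean(bs,0), np.linalg.norm(bs[0]-bs[1]),bs[1]-bs[0],bs[2]-bs[3])
E
```

```text
plat top [0.5818 0.0248 0.066 ]
[np.float64(0.09088175716797593), np.float64(0.09059925676415811), np.float64(0.0898991582384527), np.float64(0.08973665095746475)]
plat side [0.5824 0.0238 0.066 ]
[np.float64(0.09140883804572489), np.float64(0.08636694492302999), np.float64(0.08899320580791345), np.float64(0.08556861991276071)]
top lift o [ 0.5624 -0.0727  0.014 ] yaw -11.645279640172376 0.3052852878717598 0.1063278121549411
side lift o [ 0.5642 -0.0785  0.014 ] yaw -11.83768034319921 0.306070355316484 0.10633896209042212
knob [ 0.4851 -0.1581  0.117 ] [ 0.4859 -0.161   0.117 ]
shaft top z.076 [ 0.5427 -0.1706  0.076 ] [ 0.543 -0.173  0.076]
tip [0.6389 0.0625 0.2193]
top [110   0  28  65 250] [124.104  30.6  ]
top [413   0  18  65 801] [421.2472  25.6667]
top [524   0  34  32 973] [540.444   15.0627]
top [489  37  71   7 119] [521.042   39.3697]
top [500  57  40  10 162] [521.5802  61.6049]
top [472  77  29  49 318] [494.695  100.6226]
top [449  79   5  46 158] [451.0633 102.2089]
top [405  80   4  46  90] [406.4778 103.9556]
top [175 126 143   4 344] [242.7733 127.3052]
top [176 13
[... 766 characters left out ...]
e [481 125  16  30 202] [488.4307 143.0594]
side [ 547  187   59  105 1325] [573.2362 241.5698]
side [348 194  10  23 201] [352.0796 205.2537]
side [564 259  36  59 365] [583.9671 288.9315]
side [  38  274  146  159 1796] [126.7533 364.2283]
side [539 290  20  28 120] [544.2583 303.6333]
side [515 302  33  48 137] [527.3577 329.4599]
side [336 319  62  23 269] [366.3643 330.6357]
side [ 299  341   31   54 1055] [314.0028 362.5137]
side [352 381  20  31 426] [361.3662 395.4225]
side [ 35 395  64  22 308] [ 66.8506 406.2175]
top flat [0.4743 0.2801 0.138 ]
board top c [0.4316 0.2884 0.022 ]
board side [0.4329 0.2896 0.022 ] 0.1681812271142918 [-0.1663  0.0253  0.    ] [-0.1638  0.0364  0.    ]
```

```bash
cat >> h.py <<'E'
np.set_printoptions(precision=4,suppress=True)
def go(P,jaw=None,n=1):
    """tool shift (mm) and turn (deg) to world P with tool down, jaw axis azimuth (deg)"""
    o=r.get_obs();M=R.from_rotvec(o["orientation"]).as_matrix()
    d=M.T@(np.array(P)-o["tcp_pos"])*1000
    z=M[:,2]; a=np.degrees(np.arctan2(z[1],z[0])) 
    j=np.radians(a if jaw is None else jaw)
    zt=np.array([np.cos(j),np.sin(j),0]);yt=np.array([0,0,-1.]);xt=np.cross(yt,zt)
    w=R.from_matrix(M.T@np.array([xt,yt,zt]).T).as_rotvec(degrees=True)
    print("t",round(o["clock"],2),"tcp",o["tcp_pos"],"jaw",round(a,2),"F",o["contact_force"].round(1),"grip",round(o["grip_width"]*1e3,1),"\nshift",d.round(1),"dist",np.linalg.norm(d).round(1),"turn",w.round(2))
E
python3 -c "
from h import *
go([.474,.2805,.215],79)
t=load('top0')
for p in[(180,292),(244,204),(174,212)]: print(onz(t,p,.125))
"
```

```text
t 0.15 tcp [0.1831 0.6492 0.2305] jaw 74.25 F [ 0.5 -0.8  0. ] grip 85.6 
shift [ 380.1   16.  -275.9] dist 470.0 turn [ 0.08 -4.75  0.  ]
[0.3836 0.4007 0.125 ]
[0.5878 0.2517 0.125 ]
[0.5709 0.4171 0.125 ]
```

Emit:
{"method": "drive_tool", "body": {"series": [[20,0,-15,0,0,0,85],[55,0,-40,0,0,0,85],[95,0,-70,0,0,0,85],[135,0,-98,0,0,0,85],[175,5,-127,0,-1,0,85]]}}

```text
clock: 0.65
tcp_pos: [0.3182, 0.4782, 0.2261]
orientation: [-1.562, 0.201, -0.202]
contact_force: [1.3, 0.2, 0.8]
grip_width: 0.0849
```

```bash
python3 -c "
from h import *
go([.474,.2805,.215],79)"
```

```text
t 0.65 tcp [0.3182 0.4782 0.2261] jaw 75.28 F [1.3 0.2 0.8] grip 84.9 
shift [ 200.9   11.3 -151.6] dist 252.0 turn [ 0.02 -3.72  0.02]
```

Emit:
{"method": "drive_tool", "body": {"series": [[45,2,-34,0,-1,0,85],[90,5,-68,0,-2,0,85],[135,8,-102,0,-3,0,85],[175,10,-132,0,-3.7,0,85],[201,11,-152,0,-3.7,0,85]]}}

```text
clock: 1.15
tcp_pos: [0.4723, 0.2814, 0.2153]
orientation: [-1.566, 0.15, -0.151]
contact_force: [0.6, 0.7, -0.2]
grip_width: 0.0849
```

```bash
python3 -c "
from h import *
grab('wrist','w1.png');grab('top','t1.png');grab('side','s1.png')
go([.474,.2805,.215],79)"
```

```text
t 1.3 tcp [0.4737 0.2791 0.2152] jaw 78.53 F [-0.8  1.  -0.6] grip 85.1 
shift [-0.   0.2  1.4] dist 1.5 turn [ 0.1  -0.47  0.06]
```

View pics/w1.png

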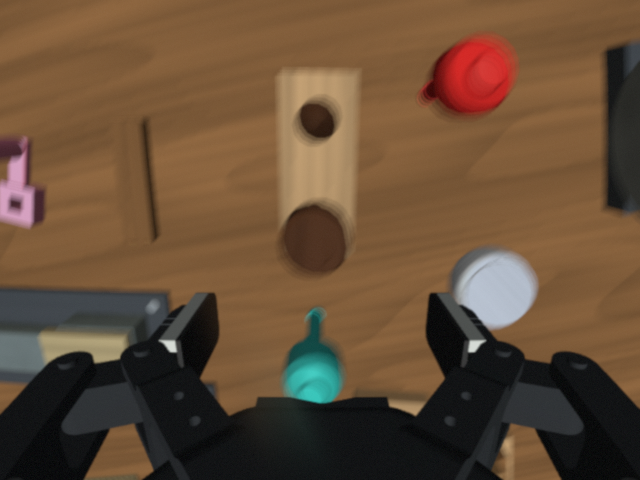

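View pics/s1.png

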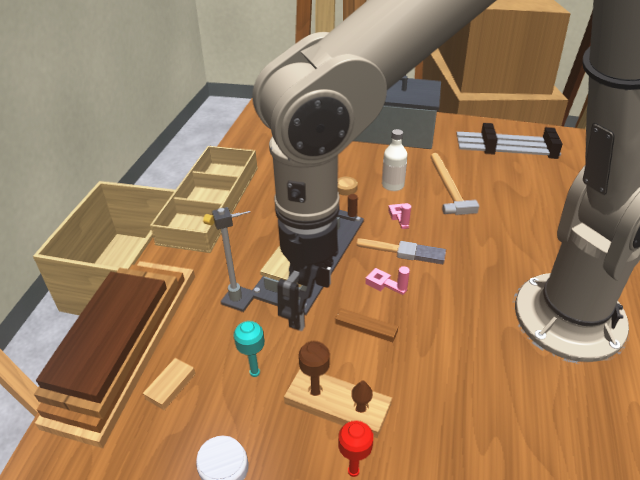

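```bash
python3 -c "
from h import *
s=load('s1')
print(proj(s,[[.4737,.2791,.215],[.474,.2805,.138],[.474,.2805,.008]]))
w=grab('wrist','w2.png');print(proj(w,[[.474,.2805,.138],[.474,.2805,.094],r.get_obs()['tcp_pos'],[.4322-.0413,.289+.0077,.09]]))
g=w['frame'].astype(int);m=((g[...,2]<120)&(g[...,2]>g[...,0]+15)&(g.sum(2)<240)).astype(np.uint8)
k,l,st,ce=cv2.connectedComponentsWithStats(m)
for i in range(1,k):
  if st[i,4]>300:print(st[i],ce[i], onz(w,ce[i],.12))
"
```

```text
[[312.3544 314.451 ]
 [313.1386 347.9359]
 [314.8656 394.5219]]
[[324.3344 246.5259]
 [324.1177 228.6941]
 [327.0303 296.5023]
 [323.4424 113.3728]]
[608  31  32 176 430] [614.0233 114.4326] [0.4275 0.4872 0.12  ]
[ 429   34   82   74 1364] [454.1166  83.544 ] [0.3901 0.3809 0.12  ]
[ 303   91   42   43 1367] [323.3431 112.2063] [0.3916 0.2965 0.12  ]
[ 143  112   23  125 1039] [154.154  173.3513] [0.4064 0.1772 0.12  ]
[  0 134  28  24 573] [ 11.9459 144.8639] [0.3656 0.0829 0.12  ]
[ 30 136  20  86 672] [ 39.494  185.3735] [0.3965 0.0923 0.12  ]
[ 287  195   73   74 4165] [322.9726 232.0072] [0.4692 0.2806 0.12  ]
[200 292 108 124 555] [226.1297 357.1676] [0.5542 0.186  0.12  ]
[ 333  292  113  125 1006] [402.004  380.1004] [0.6026 0.3183 0.12  ]
[459 304 181 105 399] [548.0852 353.6817] [0.604  0.4374 0.12  ]
[491 438  24  42 423] [502.6761 457.792 ] [0.7082 0.3975 0.12  ]
```

View pics/w2.png

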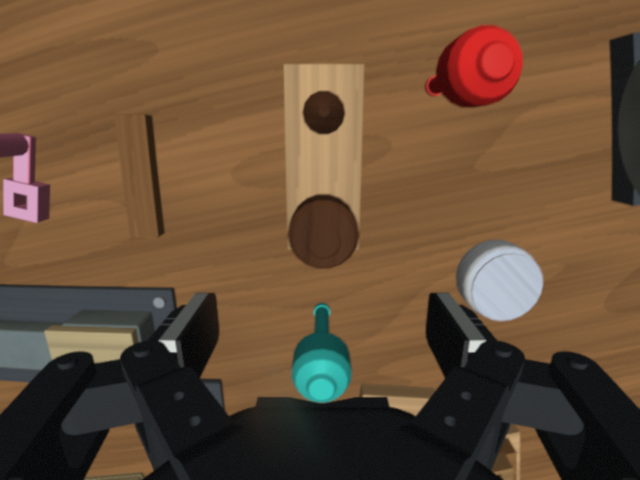

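```bash
python3 -c "
import cv2
w=cv2.imread('pics/w2.png');s=cv2.imread('pics/s1.png')
import numpy as np
a=cv2.resize(w[185:280,275:370],(570,570),interpolation=cv2.INTER_CUBIC)
a=cv2.convertScaleAbs(a,alpha=2.5)
cv2.imwrite('pics/wz.png',a)
b=cv2.resize(s[330:410,275:355],(560,560),interpolation=cv2.INTER_CUBIC)
cv2.imwrite('pics/sz.png',cv2.convertScaleAbs(b,alpha=2.5))
"
```

```text
(no output)
```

View pics/wz.png

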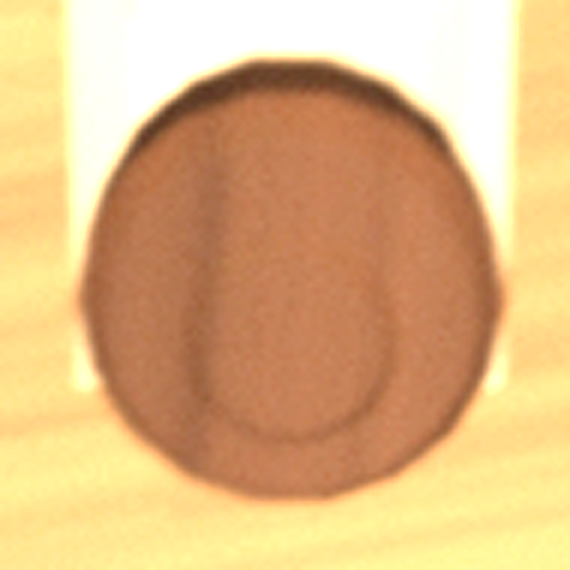

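View pics/sz.png

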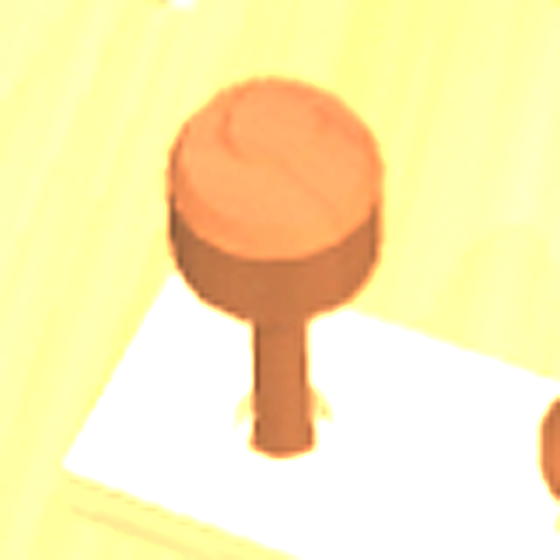

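```bash
python3 -c "
from h import *
w=load('w2');s=load('s1');print(onz(w,(323.2,241.6),.138))
print(tri([(w,(323.2,241.6)),(load('top0'),(231.0,252.2))]), proj(s,[[.472,.28,.12]]))
go([.472,.2800,.100],79)"
```

```text
[0.4706 0.2804 0.138 ]
[0.4741 0.2806 0.1287] [[314.6965 354.9584]]
t 1.35 tcp [0.4721 0.2818 0.2152] jaw 78.78 F [-0.7 -0.  -0.2] grip 84.9 
shift [  0.2 115.2  -1.7] dist 115.2 turn [ 0.05 -0.22  0.01]
```

Emit:
{"method": "drive_tool", "body": {"series": [[0,20,-1,0,0,0,85],[0,45,-1,0,0,0,85],[0,70,-1,0,0,0,85],[0,95,-1,0,0,0,85],[0,115,-1,0,0,0,85]]}}

```text
clock: 1.85
tcp_pos: [0.4702, 0.2825, 0.0987]
orientation: [-1.566, 0.152, -0.15]
contact_force: [-0.4, 0.2, 0.4]
grip_width: 0.0851
```

```bash
python3 -c "
from h import *
f=grab('side','s3.png');cv2.imwrite('pics/s3z.png',cv2.resize(f['frame'][240:440,220:420],None,fx=3,fy=3,interpolation=cv2.INTER_CUBIC))
go([.472,.2804,.090],79)"
```

```text
t 1.9 tcp [0.4686 0.2814 0.096 ] jaw 78.98 F [-0.1 -0.5 -1.5] grip 85.1 
shift [ 3.5  6.  -0.3] dist 6.9 turn [ 0.26 -0.03 -0.25]
```

View pics/s3z.png

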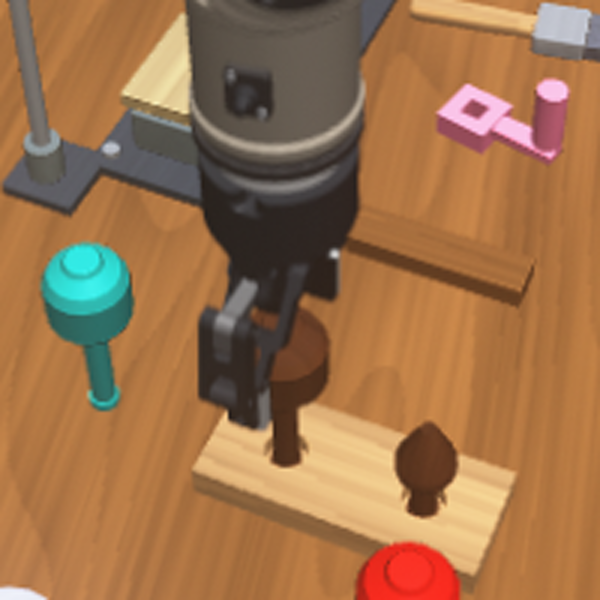

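```bash
python3 -c "
from h import *
f=grab('side','s4.png')
o=r.get_obs();M=R.from_rotvec(o['orientation']).as_matrix()
go([.472,.2804,.088],79)
P=[o['tcp_pos']+M@np.array(v)/1000 for v in [(-11,-10,43),(11,-10,43),(11,0,43),(-11,0,43),(0,0,57)]]
p=proj(f,P);print(p)
im=f['frame'].copy()
for a in p: cv2.circle(im,tuple(np.round(a).astype(int)),1,(0,255,0),-1)
cv2.imwrite('pics/s4z.png',cv2.resize(im[300:400,260:360],None,fx=6,fy=6,interpolation=cv2.INTER_CUBIC))
"
```

```text
t 1.95 tcp [0.469  0.2813 0.0976] jaw 78.95 F [-0.4 -1.   0.2] grip 84.9 
shift [ 3.1  9.6 -0.3] dist 10.1 turn [ 0.25 -0.05 -0.24]
[[311.8468 383.6429]
 [298.9243 379.0819]
 [299.2259 382.7657]
 [312.0417 387.3132]
 [301.8718 392.0237]]
```

View pics/s4z.png

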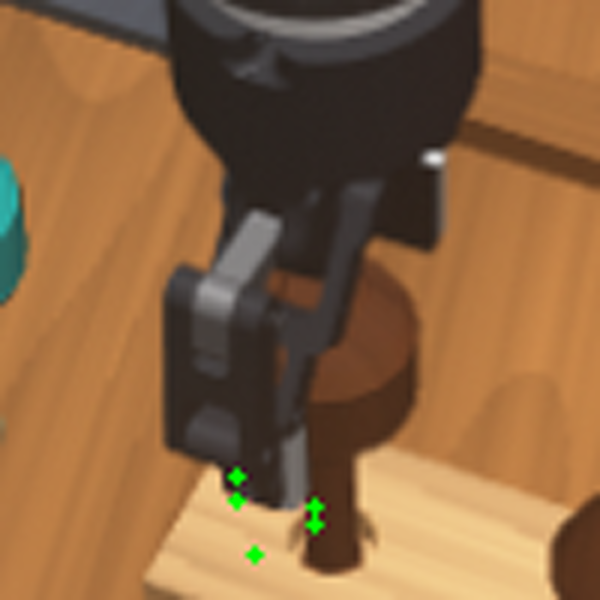

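Emit:
{"method": "drive_tool", "body": {"series": [[1,4,0,0,0,0,85],[3,9,-1,0,0,0,85],[3,13,-1,0,0,0,85],[3,13,-1,0,0,0,75],[3,13,-1,0,0,0,65]], "squeeze": 30}}

```text
clock: 2.45
tcp_pos: [0.4719, 0.2798, 0.0849]
orientation: [-1.569, 0.155, -0.148]
contact_force: [-0.4, -0.3, 0.7]
grip_width: 0.065
```

```bash
python3 -c "
from h import *
go([.472,.2804,.084],79)"
```

```text
t 2.45 tcp [0.4719 0.2798 0.0849] jaw 78.94 F [-0.4 -0.3  0.7] grip 65.0 
shift [0.  0.9 0.6] dist 1.1 turn [ 0.23 -0.06 -0.22]
```

Emit:
{"method": "drive_tool", "body": {"series": [[0,0,0,0.2,0,-0.2,60],[0,0,0,0.2,0,-0.2,55],[0,0,0,0.2,0,-0.2,51],[0,0,0,0.2,0,-0.2,46],[0,0,0,0.2,0,-0.2,42]], "squeeze": 30}}

```text
clock: 2.95
tcp_pos: [0.4721, 0.2798, 0.0853]
orientation: [-1.566, 0.152, -0.152]
contact_force: [-1.1, -1.4, 5.2]
grip_width: 0.0492
```

Emit:
{"method": "drive_tool", "body": {"series": [[0,0,0,0,0,0,40],[0,0,0,0,0,0,40],[0,-5,0,0,0,0,40],[0,-12,0,0,0,0,40],[0,-20,0,0,0,0,40]], "squeeze": 35}}

```text
clock: 3.45
tcp_pos: [0.4719, 0.2797, 0.1056]
orientation: [-1.566, 0.152, -0.151]
contact_force: [0.0, -0.4, -1.0]
grip_width: 0.0488
```

```bash
python3 -c "
from h import *
f=grab('side','s5.png');cv2.imwrite('pics/s5z.png',cv2.resize(f['frame'][300:420,250:370],None,fx=5,fy=5,interpolation=cv2.INTER_CUBIC))
go([.472,.2804,.2],79)"
```

```text
t 3.5 tcp [0.4728 0.2802 0.1071] jaw 78.93 F [ 0.3 -0.6 -0.8] grip 48.6 
shift [ -0.7 -92.9   0.1] dist 92.9 turn [-0.07 -0.07  0.07]
```

View pics/s5z.png

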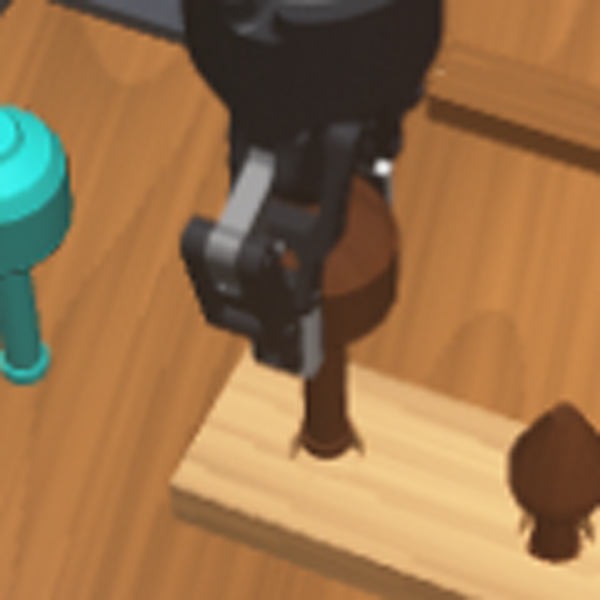

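Emit:
{"method": "drive_tool", "body": {"series": [[0,-15,0,0,0,0,40],[0,-35,0,0,0,0,40],[0,-57,0,0,0,0,40],[0,-76,0,0,0,0,40],[0,-88,0,0,0,0,40]]}}

```text
clock: 4.0
tcp_pos: [0.4732, 0.2805, 0.1969]
orientation: [-1.563, 0.149, -0.154]
contact_force: [0.2, -1.0, -2.0]
grip_width: 0.0492
```

```bash
python3 -c "
from h import *
f=grab('side','s6.png');cv2.imwrite('pics/s6z.png',cv2.resize(f['frame'][250:400,250:400],None,fx=4,fy=4,interpolation=cv2.INTER_CUBIC))
go([.582,.0245,.195],119)"
```

```text
t 4.05 tcp [0.4739 0.281  0.1983] jaw 78.92 F [ 0.8 -0.3 -0. ] grip 48.7 
shift [ 155.4    2.9 -230.9] dist 278.3 turn [ -0.17 -40.08   0.32]
```

View pics/s6z.png

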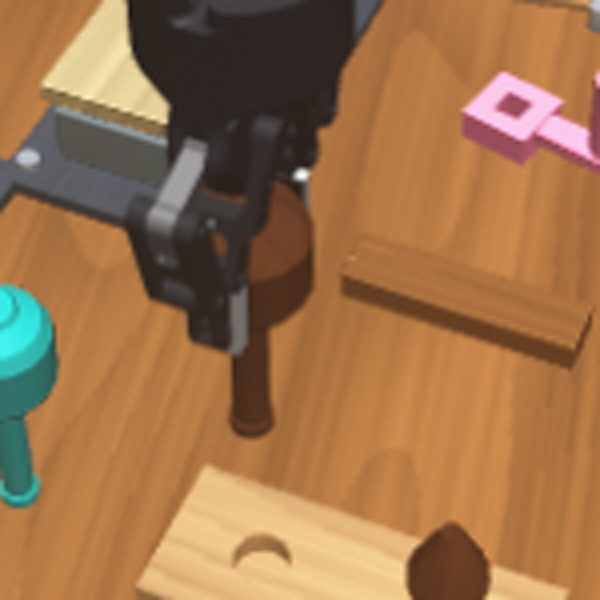

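Emit:
{"method": "drive_tool", "body": {"series": [[12,0,-18,0,-4,0,40],[33,0,-49,0,-11,0,40],[57,0,-84,0,-18,0,40],[81,0,-120,0,-25,0,40],[105,0,-155,0,-32,0,40]]}}

```text
clock: 4.55
tcp_pos: [0.5472, 0.107, 0.1974]
orientation: [-1.549, -0.294, 0.287]
contact_force: [0.3, 0.6, -1.9]
grip_width: 0.049
```

```bash
python3 -c "
from h import *
go([.582,.0245,.195],122)"
```

```text
t 4.55 tcp [0.5472 0.107  0.1974] jaw 111.23 F [ 0.3  0.6 -1.9] grip 49.0 
shift [  2.6   2.2 -89.5] dist 89.6 turn [ -0.07 -10.77   0.3 ]
```

Emit:
{"method": "drive_tool", "body": {"series": [[0,0,-25,0,-4,0.1,40],[1,1,-50,0,-8,0.2,40],[2,2,-72,0,-10.8,0.3,40],[2.6,2,-85,0,-10.8,0.3,40],[2.6,2,-89.5,0,-10.8,0.3,40]]}}

```text
clock: 5.05
tcp_pos: [0.5821, 0.023, 0.1947]
orientation: [-1.526, -0.434, 0.436]
contact_force: [-0.2, 0.5, -1.6]
grip_width: 0.0491
```

```bash
python3 -c "
from h import *
f=grab('side','s7.png');cv2.imwrite('pics/s7z.png',cv2.resize(f['frame'][170:330,190:390],None,fx=4,fy=4,interpolation=cv2.INTER_CUBIC))
f=grab('wrist','w7.png')
f=grab('top','t7.png');cv2.imwrite('pics/t7z.png',cv2.resize(f['frame'][120:260,280:450],None,fx=4,fy=4,interpolation=cv2.INTER_CUBIC))
go([.582,.0245,.152],122)"
```

```text
t 5.2 tcp [0.5817 0.0255 0.195 ] jaw 122.04 F [-0.4  0.8 -1.8] grip 49.3 
shift [-0.3 43.  -1.1] dist 43.0 turn [-0.11  0.04 -0.01]
```

View pics/s7z.png

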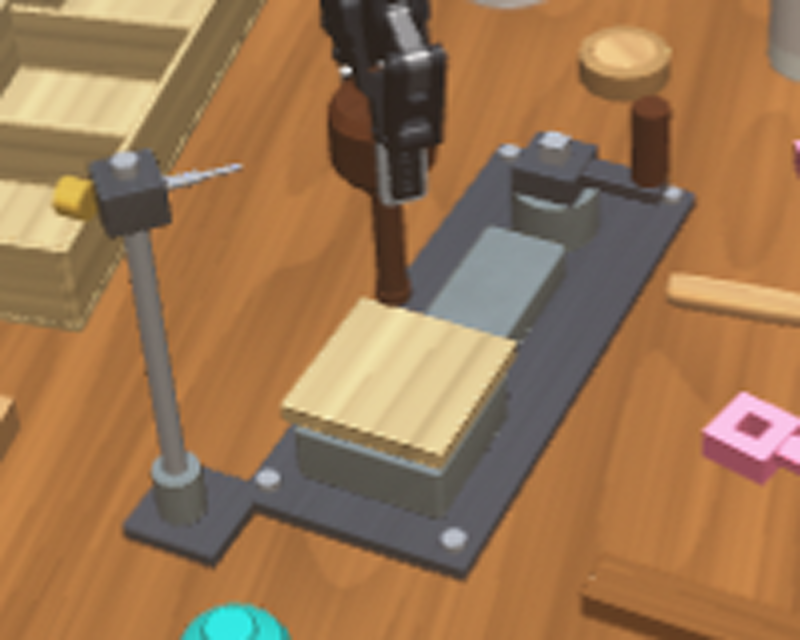

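View pics/w7.png

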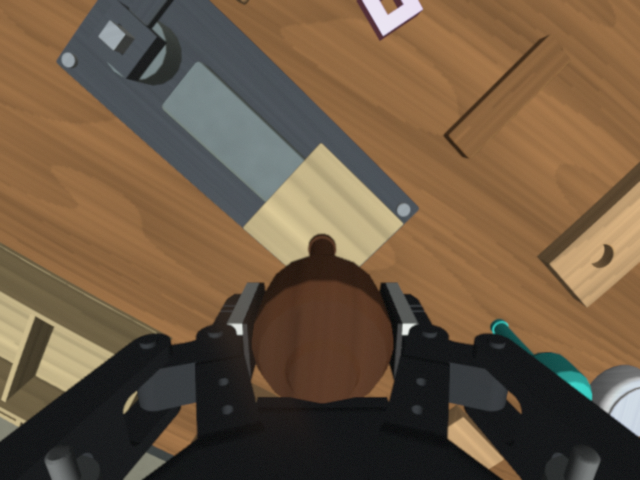

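View pics/t7z.png

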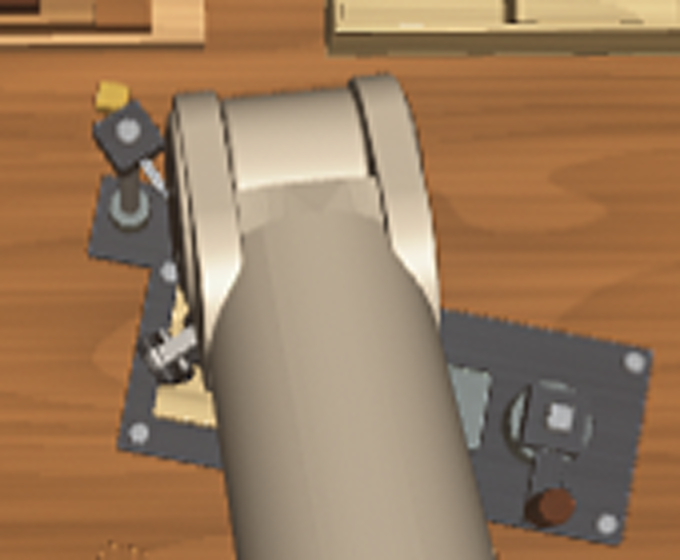

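```bash
python3 -c "
from h import *
s=load('s7');w=load('w7')
c=np.array([.5817,.025,0])
for f in(s,w):
  print(proj(f,[c+[0,0,.118],c+[0,0,.121],c+[0,0,.248]]))
im=w['frame'];z=cv2.convertScaleAbs(cv2.resize(im[215:275,290:350],(600,600),interpolation=cv2.INTER_CUBIC),alpha=2);z2=cv2.convertScaleAbs(cv2.resize(s['frame'][205:265,260:320],(600,600),interpolation=cv2.INTER_CUBIC),alpha=2)
cv2.imwrite('pics/z7.png',np.hstack([cv2.resize(z,(400,400)),cv2.resize(z2,(400,400))]))
"
```

```text
[[288.8449 244.2449]
 [288.7663 243.0887]
 [285.2076 189.9743]]
[[322.9451 247.2538]
 [322.9554 248.7087]
 [323.8752 380.8996]]
```

View pics/z7.png

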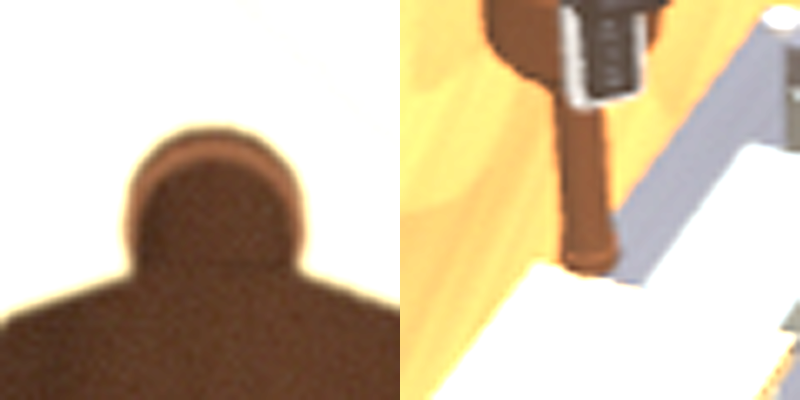

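Emit:
{"method": "drive_tool", "body": {"series": [[0,10,-1,0,0,0,40],[0,21,-1,0,0,0,40],[0,32,-1,0,0,0,40],[0,40,-1,0,0,0,40],[0,44,-1,0,0,0,40]]}}

```text
clock: 5.7
tcp_pos: [0.5814, 0.0249, 0.1495]
orientation: [-1.524, -0.436, 0.44]
contact_force: [0.4, 0.4, -0.8]
grip_width: 0.0484
```

```bash
python3 -c "
from h import *
go([.582,.0245,.145],122)"
```

```text
t 5.7 tcp [0.5814 0.0249 0.1495] jaw 122.05 F [ 0.4  0.4 -0.8] grip 48.4 
shift [ 0.3  4.5 -0.7] dist 4.5 turn [-0.16  0.05 -0.11]
```

Emit:
{"method": "drive_tool", "body": {"series": [[0,1,0,-0.1,0,-0.1,40],[0,2,0,-0.1,0,-0.1,40],[0,3,0,-0.1,0,-0.1,40],[0,4,0,-0.1,0,-0.1,40],[0,4,0,-0.1,0,-0.1,40]]}}

```text
clock: 6.2
tcp_pos: [0.5814, 0.0249, 0.1456]
orientation: [-1.525, -0.438, 0.438]
contact_force: [0.1, -1.0, -1.6]
grip_width: 0.0488
```

```bash
python3 -c "
from h import *
go([.582,.0245,.143],122)"
```

```text
t 6.2 tcp [0.5814 0.0249 0.1456] jaw 122.05 F [ 0.1 -1.  -1.6] grip 48.8 
shift [ 0.3  2.6 -0.6] dist 2.7 turn [-0.06  0.05 -0.  ]
```

Emit:
{"method": "drive_tool", "body": {"series": [[0,0.7,0,0,0,0,40],[0,1.4,0,0,0,0,40],[0,2,0,0,0,0,40],[0,2.5,0,0,0,0,40],[0,2.5,0,0,0,0,40]]}}

```text
clock: 6.7
tcp_pos: [0.5816, 0.025, 0.1434]
orientation: [-1.525, -0.438, 0.438]
contact_force: [-0.8, 0.2, 0.5]
grip_width: 0.0491
```

```bash
python3 -c "
from h import *
go([.582,.0245,.143],122)"
```

```text
t 6.7 tcp [0.5816 0.025  0.1434] jaw 122.05 F [-0.8  0.2  0.5] grip 49.1 
shift [ 0.1  0.4 -0.6] dist 0.7 turn [-0.05  0.05  0.02]
```

Emit:
{"method": "drive_tool", "body": {"series": [[0,0.5,0,0,0,0,40],[0,0.8,0,0,0,0,40],[0,0.8,0,0,0,0,40]]}}

```text
clock: 7.0
tcp_pos: [0.582, 0.0252, 0.1433]
orientation: [-1.525, -0.439, 0.438]
contact_force: [-1.6, 1.3, 5.7]
grip_width: 0.0488
```

```bash
python3 -c "
from h import *
f=grab('side','s8.png');cv2.imwrite('pics/s8z.png',cv2.resize(f['frame'][180:300,220:340],None,fx=5,fy=5,interpolation=cv2.INTER_CUBIC))
for i in range(3):
  r.grab_frame('side');print(r.get_obs()['contact_force'])
go([.582,.0245,.143],122)"
```

```text
[-2.23    0.2264  6.1522]
[-0.8574 -0.0922  6.6137]
[-1.7749  0.5666  6.442 ]
t 7.2 tcp [0.582  0.0251 0.1433] jaw 122.05 F [-1.8  0.6  6.4] grip 48.7 
shift [-0.3  0.3 -0.5] dist 0.7 turn [-0.04  0.05  0.07]
```

View pics/s8z.png

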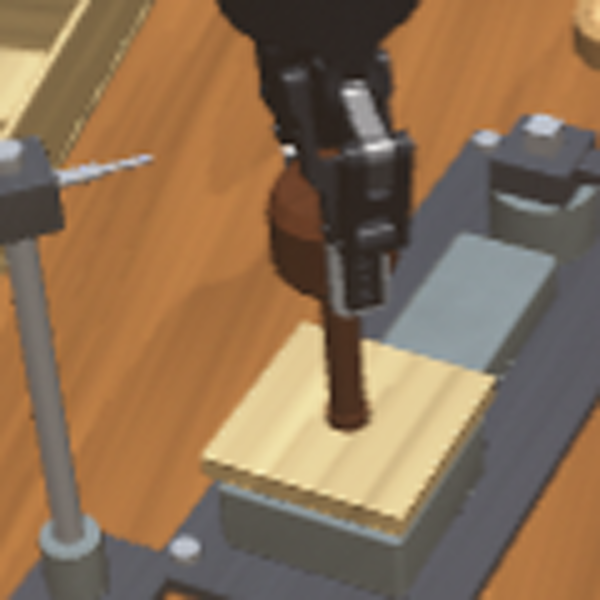

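Emit:
{"method": "drive_tool", "body": {"series": [[0,0,0,0,0,0,46],[0,0,0,0,0,0,48],[0,0,0,0,0,0,48.5],[0,0,0,0,0,0,49],[0,0,0,0,0,0,49.3]], "squeeze": 20}}

```text
clock: 7.7
tcp_pos: [0.582, 0.0251, 0.1433]
orientation: [-1.525, -0.439, 0.437]
contact_force: [-0.3, -0.4, 1.0]
grip_width: 0.0493
```

Emit:
{"method": "drive_tool", "body": {"series": [[0,0,0,0,0,0,49.7],[0,0,0,0,0,0,50.2],[0,0,0,0,0,0,50.7],[0,0,0,0,0,0,51.3],[0,0,0,0,0,0,52]]}}

```text
clock: 8.2
tcp_pos: [0.582, 0.0251, 0.1432]
orientation: [-1.525, -0.439, 0.437]
contact_force: [-0.2, -0.6, -0.2]
grip_width: 0.0522
```

```bash
python3 -c "
from h import *
f=grab('side','s9.png');cv2.imwrite('pics/s9z.png',cv2.resize(f['frame'][180:300,220:340],None,fx=5,fy=5,interpolation=cv2.INTER_CUBIC))
grab('wrist','w9.png')
go([.582,.0245,.143],122)"
```

```text
t 8.3 tcp [0.582  0.0251 0.1432] jaw 122.05 F [ 0.3 -0.   0.1] grip 52.2 
shift [-0.3  0.2 -0.5] dist 0.6 turn [-0.04  0.05  0.07]
```

View pics/s9z.png

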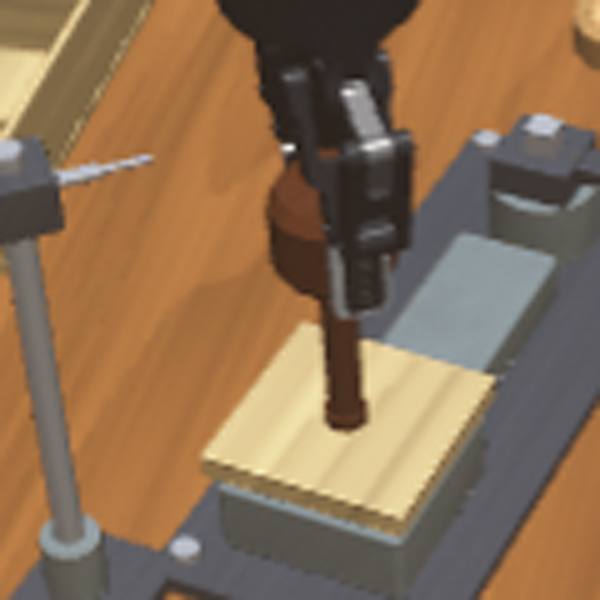

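View pics/w9.png

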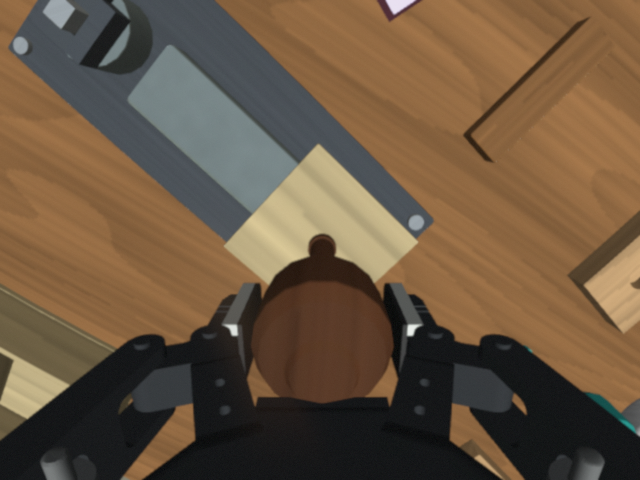

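Emit:
{"method": "drive_tool", "body": {"series": [[0,0,0,0,0,0,54],[0,0,0,0,0,0,56],[0,0,0,0,0,0,59],[0,0,0,0,0,0,63],[0,0,0,0,0,0,68]]}}

```text
clock: 8.8
tcp_pos: [0.582, 0.0251, 0.1433]
orientation: [-1.525, -0.439, 0.437]
contact_force: [-0.5, 0.3, -0.4]
grip_width: 0.0682
```

Emit:
{"method": "drive_tool", "body": {"series": [[0,0,0,0,0,0,72],[0,0,0,0,0,0,76],[0,0,0,0,0,0,76],[0,0,0,0,0,0,76],[0,0,0,0,0,0,76]]}}

```text
clock: 9.3
tcp_pos: [0.582, 0.0251, 0.1432]
orientation: [-1.525, -0.439, 0.437]
contact_force: [0.4, -0.6, 0.2]
grip_width: 0.0761
```

```bash
python3 -c "
from h import *
f=grab('side','s10.png');cv2.imwrite('pics/s10z.png',cv2.resize(f['frame'][180:300,220:340],None,fx=5,fy=5,interpolation=cv2.INTER_CUBIC))
grab('wrist','w10.png')
go([.582,.0245,.143],122)"
```

```text
t 9.4 tcp [0.582  0.0251 0.1433] jaw 122.05 F [-0.2 -0.3  0. ] grip 76.0 
shift [-0.3  0.3 -0.5] dist 0.7 turn [-0.04  0.05  0.08]
```

View pics/s10z.png

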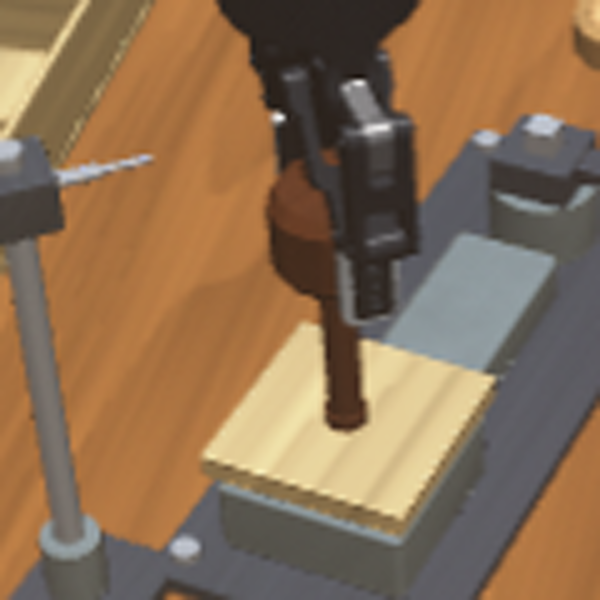

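View pics/w10.png

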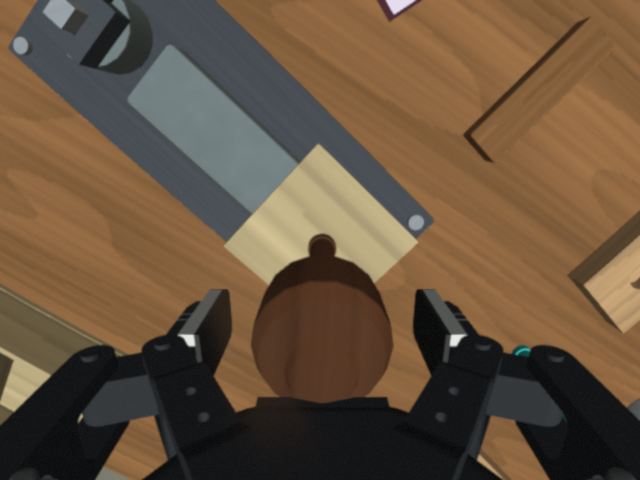

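Emit:
{"method": "drive_tool", "body": {"series": [[0,-4,0,0,0,0,78],[0,-12,0,0,0,0,80],[0,-25,0,0,0,0,80],[0,-45,0,0,0,0,80],[0,-65,0,0,0,0,80]]}}

```text
clock: 9.9
tcp_pos: [0.5821, 0.025, 0.21]
orientation: [-1.525, -0.439, 0.437]
contact_force: [0.5, 0.4, -0.3]
grip_width: 0.0796
```

Emit:
{"method": "drive_tool", "body": {"series": [[0,-15,0,0,0,0,80],[0,-35,0,0,0,0,80],[0,-50,0,0,0,0,80]]}}

```text
clock: 10.2
tcp_pos: [0.5826, 0.0248, 0.2627]
orientation: [-1.525, -0.441, 0.435]
contact_force: [0.6, 0.7, -0.4]
grip_width: 0.0801
```

```bash
python3 -c "
from h import *
f=grab('side','s11.png');cv2.imwrite('pics/s11z.png',cv2.resize(f['frame'][160:300,190:390],None,fx=4,fy=4,interpolation=cv2.INTER_CUBIC))
go([.486,-.160,.25],78)"
```

```text
t 10.25 tcp [0.5838 0.0249 0.2651] jaw 122.03 F [ 0.6 -0.1  2.3] grip 80.0 
shift [-181.1   13.9 -104.9] dist 209.8 turn [-0.06 44.03  0.46]
```

View pics/s11z.png

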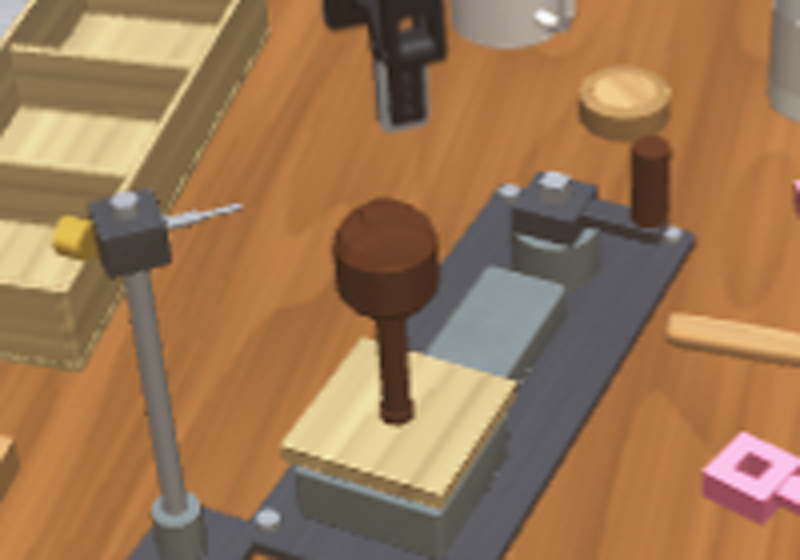

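Emit:
{"method": "drive_tool", "body": {"series": [[-25,0,-15,0,5,0,80],[-60,3,-35,0,12,0,80],[-100,6,-58,0,19,0,80],[-140,10,-81,0,26,0,80],[-170,14,-99,0,32,0.3,80]]}}

```text
clock: 10.75
tcp_pos: [0.4905, -0.1519, 0.2505]
orientation: [-1.57, 0.003, -0.008]
contact_force: [0.5, 0.0, -1.2]
grip_width: 0.0799
```

```bash
python3 -c "
from h import *
go([.486,-.160,.22],90)"
```

```text
t 10.75 tcp [ 0.4905 -0.1519  0.2505] jaw 89.62 F [ 0.5  0.  -1.2] grip 79.9 
shift [-4.5 30.5 -8.2] dist 31.9 turn [-0.04 -0.38  0.19]
```

Emit:
{"method": "drive_tool", "body": {"series": [[-3,10,-5,0,0,0.2,80],[-4.5,22,-8,0,-0.4,0.2,80],[-4.5,32,-8,0,-0.4,0.2,80],[-4.5,32,-8,0,-0.4,0.2,80]]}}

```text
clock: 11.15
tcp_pos: [0.4857, -0.1579, 0.2167]
orientation: [-1.569, -0.0, 0.005]
contact_force: [-0.3, 0.4, 0.4]
grip_width: 0.0798
```

```bash
python3 -c "
from h import *
w=grab('wrist','w12.png');f=grab('side','s12.png');cv2.imwrite('pics/s12z.png',cv2.resize(f['frame'][100:300,190:390],None,fx=3,fy=3,interpolation=cv2.INTER_CUBIC))
print(proj(w,[[.486,-.16,.117],[.5428,-.172,.076]]))
go([.486,-.160,.22],90)"
```

```text
[[318.524  237.5889]
 [304.9908 287.1173]]
t 11.25 tcp [ 0.4866 -0.1585  0.2181] jaw 90.17 F [0.6 1.1 0.2] grip 79.9 
shift [-0.6 -1.9 -1.5] dist 2.5 turn [-0.06  0.17 -0.06]
```

View pics/s12z.png

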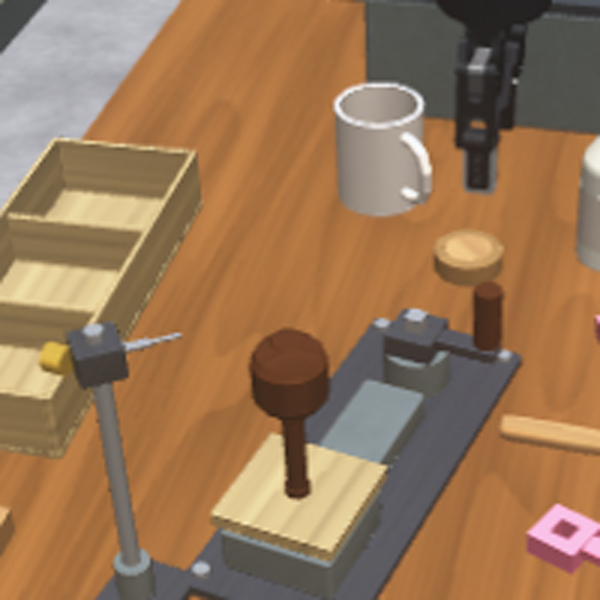

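View pics/w12.png

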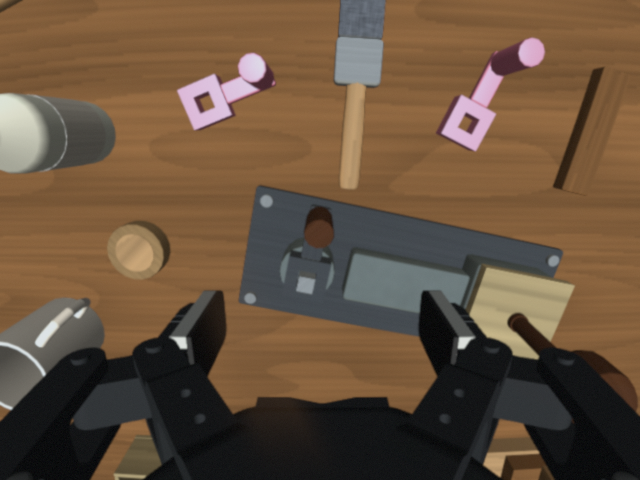

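```bash
python3 -c "
from h import *
w=load('w12')
cv2.imwrite('pics/w12z.png',cv2.resize(w['frame'][200:300,270:370],None,fx=6,fy=6,interpolation=cv2.INTER_CUBIC))
"
```

```text
(no output)
```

View pics/w12z.png

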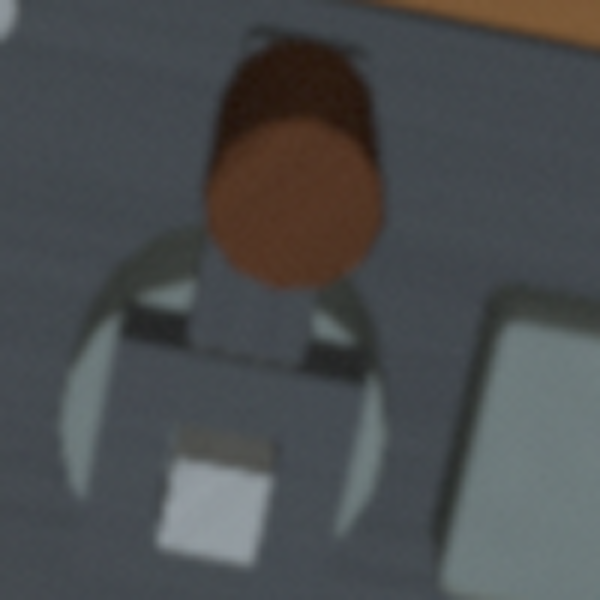

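```bash
python3 -c "
from h import *
w=load('w12')
k=onz(w,(270+295/6-.4,200+203/6-.4),.117);s=onz(w,(270+215/6-.4,200+512/6-.4),.076)
print(k,s,np.linalg.norm((k-s)[:2]))
go([.4845,-.1605,.15],90)"
```

```text
[ 0.4829 -0.1598  0.117 ] [ 0.5407 -0.1716  0.076 ] 0.0589947796655769
t 11.25 tcp [ 0.4866 -0.1585  0.2181] jaw 90.17 F [0.6 1.1 0.2] grip 79.9 
shift [-2.  68.1 -2.1] dist 68.2 turn [-0.06  0.17 -0.06]
```

Emit:
{"method": "drive_tool", "body": {"series": [[-1,25,-1,0,0,0,70],[-2,55,-2,0,0,0,60],[-2,85,-2,0,0,0,55],[-2,110,-2,0,0,0,55],[-2,125,-2,0,0,0,55]]}}

```text
clock: 11.75
tcp_pos: [0.4844, -0.1592, 0.0915]
orientation: [-1.569, -0.002, 0.006]
contact_force: [0.6, 0.1, 0.0]
grip_width: 0.0551
```

```bash
python3 -c "
from h import *
w=grab('wrist','w13.png');f=grab('side','s13.png');cv2.imwrite('pics/s13z.png',cv2.resize(f['frame'][100:300,210:410],None,fx=3,fy=3,interpolation=cv2.INTER_CUBIC))
go([.4845,-.1602,.087],90)"
```

```text
t 11.85 tcp [ 0.4838 -0.1592  0.0915] jaw 90.27 F [0.2 0.2 0.2] grip 55.1 
shift [ 0.7  4.5 -1. ] dist 4.7 turn [-0.1   0.27 -0.25]
```

View pics/s13z.png

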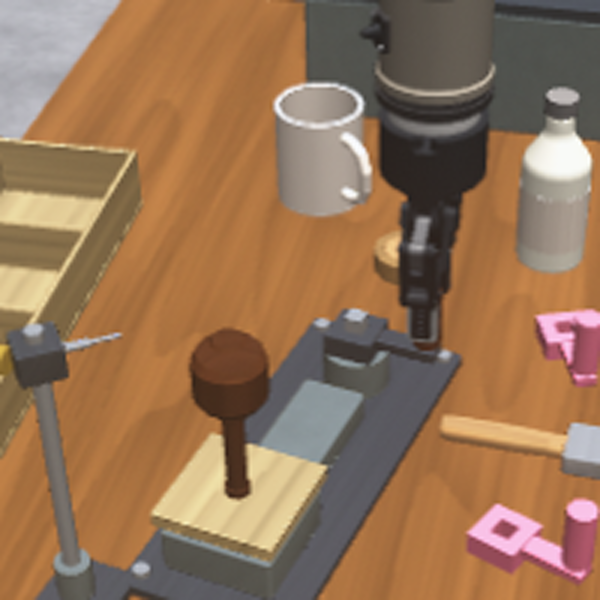

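View pics/w13.png

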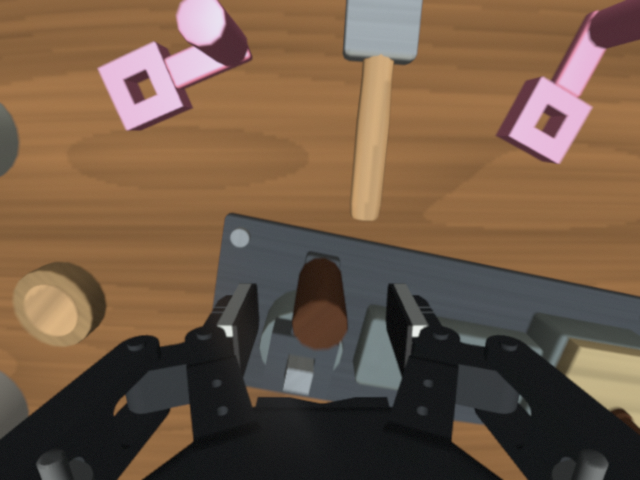

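Emit:
{"method": "drive_tool", "body": {"series": [[0.5,2,-1,0,0.2,0,45],[0.5,3,-1,0,0.2,0,35],[0.5,3,-1,0,0.2,0,27],[0.5,3,-1,0,0.2,0,20],[0.5,3,-1,0,0.2,0,14]], "squeeze": 30}}

```text
clock: 12.35
tcp_pos: [0.4847, -0.1602, 0.0891]
orientation: [-1.569, 0.002, 0.003]
contact_force: [0.4, 0.4, 1.9]
grip_width: 0.0212
```

Emit:
{"method": "drive_tool", "body": {"series": [[0,0,0,0,0,0,12],[0,0,0,0,0,0,12]]}}

```text
clock: 12.55
tcp_pos: [0.4848, -0.1602, 0.0893]
orientation: [-1.569, 0.001, 0.003]
contact_force: [0.1, -0.9, 1.0]
grip_width: 0.0214
```

```bash
cat >> h.py <<'E'
C=np.array([.5418,-.172]);RAD=.058
def circ(dest=None,step=15,n=5,z=.087,jaw=90,C=None,lead=0):
    C=globals()["C"] if C is None else np.array(C)
    o=r.get_obs();M=R.from_rotvec(o["orientation"]).as_matrix();p=o["tcp_pos"]
    a=np.arctan2(p[1]-C[1],p[0]-C[0])
    print("t",round(o["clock"],2),"tcp",p,"ang",np.degrees(a).round(1),"rad",round(np.hypot(*(p[:2]-C))*1e3,1),"F",o["contact_force"].round(1),"M",o["moment"].round(2),"grip",round(o["grip_width"]*1e3,1))
    for k in range(1,n+1):
        b=a-np.radians(step*k+lead);d=M.T@(np.array([C[0]+RAD*np.cos(b),C[1]+RAD*np.sin(b),z])-p)*1e3
        print(d.round(1).tolist(),end=" ")
    j=np.radians(jaw);zt=np.array([np.cos(j),np.sin(j),0]);yt=np.array([0,0,-1.])
    print("turn",R.from_matrix(M.T@np.array([np.cross(yt,zt),yt,zt]).T).as_rotvec(degrees=True).round(2))
E
python3 -c "
from h import *
w=grab('wrist','w14.png')
circ()"
```

```text
t 12.6 tcp [ 0.4848 -0.1603  0.0893] ang 168.4 rad 58.2 F [-0.3 -0.3  1.3] M [ 0.01 -0.01  0.03] grip 20.7
[5.2, 2.3, 14.3] [13.7, 2.3, 26.8] [25.2, 2.3, 36.7] [38.8, 2.2, 43.3] [53.7, 2.2, 46.1] turn [-0.1   0.07 -0.16]
```

View pics/w14.png

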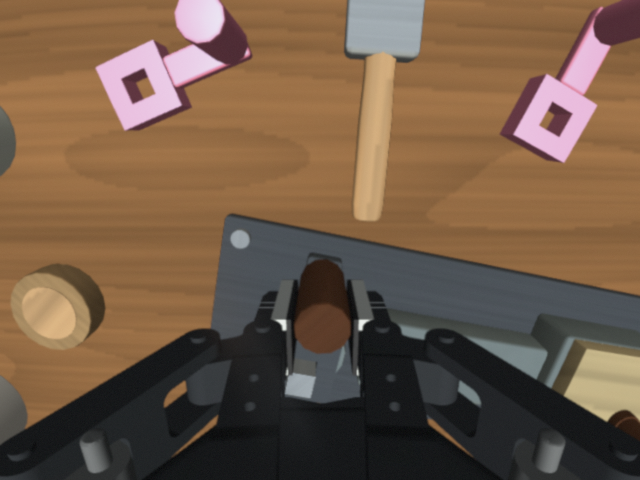

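Emit:
{"method": "drive_tool", "body": {"series": [[1,0,5,0,0,0,12],[3.2,0,10,0,0,0,12],[5.2,0,14.3,0,0,0,12],[8.8,0,20,0,0,0,12],[13.7,0,26.8,0,0,0,12]]}}

```text
clock: 13.1
tcp_pos: [0.4983, -0.1332, 0.0893]
orientation: [-1.569, 0.002, 0.003]
contact_force: [-1.4, -3.1, 1.8]
grip_width: 0.0209
```

```bash
python3 -c "
from h import *
circ(z=.0893)"
```

```text
t 13.1 tcp [ 0.4983 -0.1332  0.0893] ang 138.3 rad 58.2 F [-1.4 -3.1  1.8] M [-0.75  0.16 -0.02] grip 20.9
[11.7, -0.1, 9.7] [25.3, -0.1, 16.3] [40.2, -0.2, 19.1] [55.3, -0.2, 18.0] [69.6, -0.3, 13.0] turn [-0.09  0.05 -0.2 ]
```

Emit:
{"method": "drive_tool", "body": {"series": [[11.7,0,9.7,0,0,0,12],[25.3,0,16.3,0,0,0,12],[40.2,0,19.1,0,0,0,12],[55.3,0,18,0,0,0,12],[69.6,0,13,0,0,0,12]]}}

```text
clock: 13.6
tcp_pos: [0.5678, -0.1191, 0.0888]
orientation: [-1.569, 0.004, 0.007]
contact_force: [-8.2, -2.1, 7.4]
grip_width: 0.0208
```

```bash
python3 -c "
from h import *
circ(z=.0893)"
```

```text
t 13.6 tcp [ 0.5678 -0.1191  0.0888] ang 63.8 rad 58.9 F [-8.2 -2.1  7.4] M [-0.85  1.93  0.05] grip 20.8
[12.2, -0.6, -9.2] [22.1, -0.7, -20.6] [28.8, -0.8, -34.2] [31.7, -0.8, -49.1] [30.7, -0.8, -64.2] turn [-0.13  0.13 -0.39]
```

```bash
python3 -c "
from h import *
f=grab('side','s15.png');cv2.imwrite('pics/s15z.png',cv2.resize(f['frame'][140:300,200:400],None,fx=4,fy=4,interpolation=cv2.INTER_CUBIC))
circ(z=.0893)"
```

```text
t 13.65 tcp [ 0.57   -0.1205  0.089 ] ang 61.2 rad 58.7 F [-2.4 -3.6  3.8] M [-0.52  0.95  0.04] grip 21.1
[11.9, -0.4, -9.6] [21.3, -0.4, -21.4] [27.4, -0.4, -35.3] [29.7, -0.5, -50.3] [28.0, -0.5, -65.3] turn [-0.05  0.09 -0.25]
```

View pics/s15z.png

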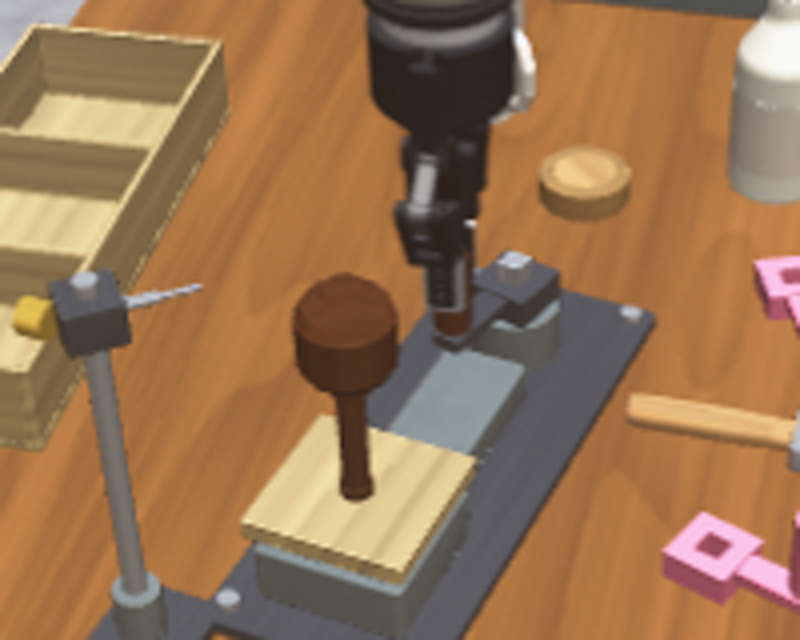

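Emit:
{"method": "drive_tool", "body": {"series": [[11.9,-0.2,-9.6,0,0,0,12],[21.3,-0.2,-21.4,0,0,0,12],[27.4,-0.2,-35.3,0,0,0,12],[29.7,-0.2,-50.3,0,0,0,12],[28,-0.2,-65.3,0,0,0,12]]}}

```text
clock: 14.15
tcp_pos: [0.5997, -0.1823, 0.0887]
orientation: [-1.566, 0.0, 0.008]
contact_force: [-3.0, 4.1, 4.3]
grip_width: 0.0206
```

```bash
python3 -c "
from h import *
circ(z=.0893)"
```

```text
t 14.15 tcp [ 0.5997 -0.1823  0.0887] ang -10.1 rad 58.8 F [-3.   4.1  4.3] M [1.2  0.83 0.01] grip 20.6
[-5.4, -0.6, -14.3] [-13.7, -0.6, -27.0] [-24.9, -0.6, -37.1] [-38.4, -0.6, -44.0] [-53.2, -0.5, -47.2] turn [-0.28  0.27 -0.28]
```

Emit:
{"method": "drive_tool", "body": {"series": [[-5.4,-0.3,-14.3,-0.2,0.2,-0.2,12],[-13.7,-0.3,-27,-0.2,0.2,-0.2,12],[-24.9,-0.3,-37.1,-0.2,0.2,-0.2,12],[-38.4,-0.3,-44,-0.2,0.2,-0.2,12],[-53.2,-0.3,-47.2,-0.2,0.2,-0.2,12]]}}

```text
clock: 14.65
tcp_pos: [0.546, -0.2304, 0.0892]
orientation: [-1.569, -0.0, 0.001]
contact_force: [1.6, 5.3, 1.9]
grip_width: 0.0208
```

```bash
python3 -c "
from h import *
circ(z=.0893,C=[.542,-.1718])"
```

```text
t 14.65 tcp [ 0.546  -0.2304  0.0892] ang -86.1 rad 58.7 F [1.6 5.3 1.9] M [ 1.47 -0.54 -0.06] grip 20.8
[-15.2, -0.1, 1.6] [-29.5, -0.1, 6.5] [-42.1, -0.1, 14.9] [-52.1, -0.1, 26.2] [-58.8, -0.1, 39.8] turn [-0.08  0.02 -0.02]
```

Emit:
{"method": "drive_tool", "body": {"series": [[-15.2,0,1.6,0,0,0,12],[-29.5,0,6.5,0,0,0,12],[-42.1,0,14.9,0,0,0,12],[-52.1,0,26.2,0,0,0,12],[-58.8,0,39.8,0,0,0,12]]}}

```text
clock: 15.15
tcp_pos: [0.4865, -0.1915, 0.0893]
orientation: [-1.571, -0.001, -0.002]
contact_force: [6.2, -1.0, -4.1]
grip_width: 0.0211
```

```bash
python3 -c "
from h import *
circ(z=.0893,C=[.542,-.1718])"
```

```text
t 15.15 tcp [ 0.4865 -0.1915  0.0893] ang -160.5 rad 58.9 F [ 6.2 -1.  -4.1] M [-0.04 -1.39  0.04] grip 21.1
[-2.3, -0.0, 15.1] [-1.6, -0.0, 30.2] [3.1, -0.0, 44.6] [11.3, 0.0, 57.3] [22.6, 0.0, 67.5] turn [ 0.01 -0.06  0.1 ]
```

Emit:
{"method": "drive_tool", "body": {"series": [[-2.3,0.3,15.1,0,0,0,12],[-1.6,0.3,30.2,0,0,0,12],[3.1,0.3,44.6,0,0,0,12],[11.3,0.3,57.3,0,0,0,12],[22.6,0.3,67.5,0,0,0,12]]}}

```text
clock: 15.65
tcp_pos: [0.5086, -0.1237, 0.089]
orientation: [-1.572, 0.001, -0.001]
contact_force: [0.6, -5.1, 1.6]
grip_width: 0.0209
```

```bash
python3 -c "
from h import *
f=grab('side','s16.png');cv2.imwrite('pics/s16z.png',cv2.resize(f['frame'][140:300,200:400],None,fx=4,fy=4,interpolation=cv2.INTER_CUBIC))
circ(z=.0892,C=[.542,-.1718])"
```

```text
t 15.7 tcp [ 0.5119 -0.1219  0.0892] ang 121.1 rad 58.3 F [ 2.5 -0.   0.2] M [-0.47 -0.   -0.  ] grip 21.1
[14.0, 0.1, 5.8] [29.0, 0.1, 8.0] [44.1, 0.2, 6.3] [58.2, 0.2, 0.8] [70.3, 0.3, -8.2] turn [0.03 0.08 0.2 ]
```

View pics/s16z.png

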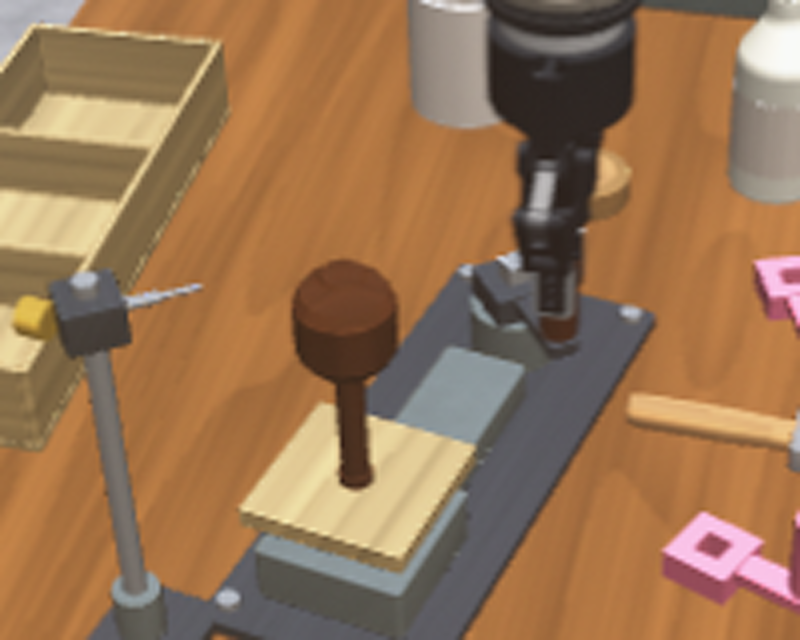

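Emit:
{"method": "drive_tool", "body": {"series": [[14,0,5.8,0,0,0,12],[29,0,8,0,0,0,12],[44.1,0,6.3,0,0,0,12],[58.2,0,0.8,0,0,0,12],[70.3,0,-8.2,0,0,0,12]]}}

```text
clock: 16.2
tcp_pos: [0.5814, -0.1287, 0.0889]
orientation: [-1.57, -0.002, 0.003]
contact_force: [-4.6, 0.0, 3.5]
grip_width: 0.021
```

```bash
python3 -c "
from h import *
circ(z=.0892,C=[.542,-.1718])"
```

```text
t 16.2 tcp [ 0.5814 -0.1287  0.0889] ang 47.5 rad 58.4 F [-4.6  0.   3.5] M [0.   1.13 0.03] grip 21.0
[9.4, -0.3, -11.9] [15.8, -0.3, -25.6] [18.4, -0.3, -40.6] [17.0, -0.4, -55.6] [11.8, -0.4, -69.9] turn [-0.07  0.16 -0.03]
```

Emit:
{"method": "drive_tool", "body": {"series": [[9.4,0,-11.9,0,0.1,0,12],[15.8,0,-25.6,0,0.1,0,12],[18.4,0,-40.6,0,0.1,0,12],[17,0,-55.6,0,0.1,0,12],[11.8,0,-69.9,0,0.1,0,12]]}}

```text
clock: 16.7
tcp_pos: [0.5947, -0.197, 0.0889]
orientation: [-1.567, -0.002, 0.002]
contact_force: [-0.3, 4.0, 4.0]
grip_width: 0.0206
```

```bash
python3 -c "
from h import *
circ(z=.0892,C=[.542,-.1718])"
```

```text
t 16.7 tcp [ 0.5947 -0.197   0.0889] ang -25.5 rad 58.4 F [-0.3  4.   4. ] M [1.08 0.24 0.01] grip 20.6
[-8.6, -0.3, -12.5] [-19.9, -0.4, -22.6] [-33.4, -0.4, -29.4] [-48.3, -0.4, -32.5] [-63.4, -0.4, -31.7] turn [-0.21  0.16  0.  ]
```

Emit:
{"method": "drive_tool", "body": {"series": [[-8.6,-0.1,-12.5,-0.1,0.1,0,12],[-19.9,-0.1,-22.6,-0.2,0.1,0,12],[-33.4,-0.1,-29.4,-0.2,0.1,0,12],[-48.3,-0.1,-32.5,-0.2,0.1,0,12],[-63.4,-0.1,-31.7,-0.2,0.1,0,12]]}}

```text
clock: 17.2
tcp_pos: [0.5307, -0.2295, 0.0892]
orientation: [-1.571, -0.001, -0.001]
contact_force: [3.9, 3.2, 1.6]
grip_width: 0.0208
```

```bash
python3 -c "
from h import *
circ(z=.0892,C=[.542,-.1718])"
```

```text
t 17.2 tcp [ 0.5307 -0.2295  0.0892] ang -101.1 rad 58.7 F [3.9 3.2 1.6] M [ 1.05 -0.98 -0.02] grip 20.8
[-14.2, -0.0, 5.5] [-26.8, -0.0, 13.9] [-36.9, -0.1, 25.3] [-43.6, -0.1, 38.8] [-46.6, -0.1, 53.7] turn [0.01 0.01 0.1 ]
```

Emit:
{"method": "drive_tool", "body": {"series": [[-14.2,0,5.5,0,0,0,12],[-26.8,0,13.9,0,0,0,12],[-36.9,0,25.3,0,0,0,12],[-43.6,0,38.8,0,0,0,12],[-46.6,0,53.7,0,0,0,12]]}}

```text
clock: 17.7
tcp_pos: [0.4832, -0.1761, 0.0891]
orientation: [-1.572, -0.001, -0.003]
contact_force: [5.5, -2.1, -4.1]
grip_width: 0.0208
```

```bash
python3 -c "
from h import *
f=grab('side','s17.png');cv2.imwrite('pics/s17z.png',cv2.resize(f['frame'][190:290,220:320],None,fx=6,fy=6,interpolation=cv2.INTER_CUBIC))
circ(z=.0892,C=[.542,-.1718])"
```

```text
t 17.75 tcp [ 0.4832 -0.173   0.0889] ang -178.9 rad 58.8 F [1.  0.4 2.4] M [-0.42 -0.15 -0.01] grip 20.8
[2.5, -0.3, 15.1] [8.0, -0.3, 29.1] [17.0, -0.3, 41.3] [28.9, -0.2, 50.8] [42.8, -0.2, 56.8] turn [-0.04  0.1   0.07]
```

View pics/s17z.png

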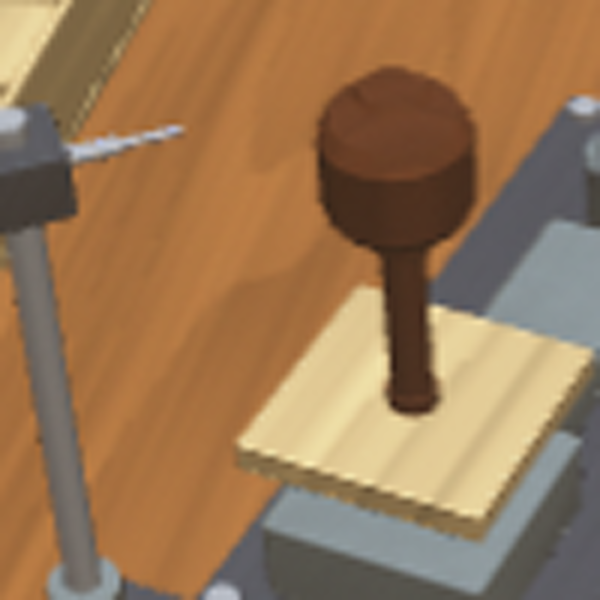

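```bash
python3 -c "
from h import *
s=load('s17');t=load('top0')
tip=np.array([220+183/6-.4,190+128/6-.4])
xy=np.array([.582,.0245])
a=np.radians(45-11.6); 
for d in(.066,.068,.07):
  P=xy+d*np.array([np.cos(a),np.sin(a)])
  # best z from row
  zs=np.linspace(.2,.235,71);p=proj(s,[[*P,z] for z in zs]);i=np.argmin(np.linalg.norm(p-tip,axis=1));print(d,P,zs[i],p[i]-tip, proj(t,[[*P,zs[i]]]))
print(tip, proj(s,[[*xy,.2155],[*xy,.0856],[.582,.0245,.130+.066]]))
c=np.array([np.cos(np.linspace(0,6.28,9)),np.sin(np.linspace(0,6.28,9)),0*np.zeros(9)]).T
print(proj(s,np.array([*xy,.1975])+.025*c))
"

```

```text
0.066 [0.6371 0.0608] 0.219 [ 1.4731 -0.0686] [[325.9242 174.2974]]
0.068 [0.6388 0.0619] 0.2195 [ 0.388  -0.0348] [[325.414 173.503]]
0.07 [0.6404 0.063 ] 0.22 [-0.6988 -0.001 ] [[324.9035 172.7083]]
[250.1    210.9333] [[286.0764 204.202 ]
 [289.5979 256.2811]
 [286.6352 212.5655]]
[[273.7893 210.3747]
 [274.9315 216.4745]
 [283.0559 220.0101]
 [293.3435 218.7628]
 [299.5189 213.5165]
 [298.042  207.4882]
 [290.0223 204.1501]
 [280.0836 205.3146]
 [273.8011 210.3497]]
```

Emit:
{"method": "drive_tool", "body": {"series": [[2.5,0,15.1,0,0,0,12],[8,0,29.1,0,0,0,12],[17,0,41.3,0,0,0,12],[28.9,0,50.8,0,0,0,12],[42.8,0,56.8,0,0,0,12]]}}

```text
clock: 18.25
tcp_pos: [0.5259, -0.1156, 0.0889]
orientation: [-1.57, -0.001, 0.002]
contact_force: [-2.1, -4.8, 3.6]
grip_width: 0.0211
```

```bash
python3 -c "
from h import *
circ(z=.0892,C=[.542,-.1718],step=12)"
```

```text
t 18.25 tcp [ 0.5259 -0.1156  0.0889] ang 106.0 rad 58.5 F [-2.1 -4.8  3.6] M [-1.52  0.4   0.05] grip 21.1
[12.1, -0.3, 1.6] [24.2, -0.3, 1.2] [36.0, -0.3, -1.8] [46.8, -0.3, -7.1] [56.4, -0.3, -14.6] turn [-0.04  0.13 -0.04]
```

Emit:
{"method": "drive_tool", "body": {"series": [[12.1,0,1.6,0,0,0,12],[24.2,0,1.2,0,0,0,12],[36,0,-1.8,0,0,0,12],[46.8,0,-7.1,0,0,0,12],[54,0,-12.5,0,0,0,12]]}}

```text
clock: 18.75
tcp_pos: [0.5796, -0.1269, 0.0886]
orientation: [-1.568, 0.001, 0.006]
contact_force: [-5.2, 1.4, 9.4]
grip_width: 0.0207
```

```bash
python3 -c "
from h import *
f=grab('side','s18.png');cv2.imwrite('pics/s18z.png',cv2.resize(f['frame'][190:290,220:320],None,fx=6,fy=6,interpolation=cv2.INTER_CUBIC))
circ(z=.0892,C=[.542,-.1718])"
```

```text
t 18.8 tcp [ 0.5807 -0.1281  0.0888] ang 48.5 rad 58.4 F [-2.6  0.4  7.9] M [ 0.21  0.91 -0.02] grip 21.2
[9.6, -0.5, -11.7] [16.3, -0.5, -25.4] [19.1, -0.5, -40.2] [18.0, -0.6, -55.3] [13.1, -0.6, -69.6] turn [-0.09  0.14 -0.18]
```

View pics/s18z.png

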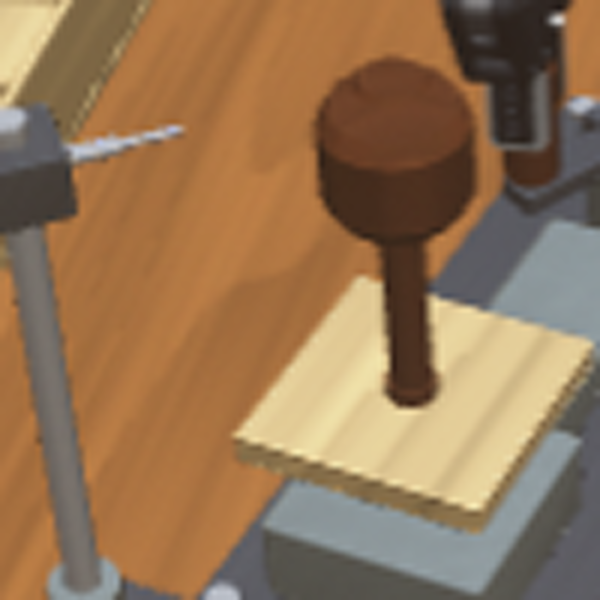

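Emit:
{"method": "drive_tool", "body": {"series": [[2.5,-0.3,-2.6,0,0,0,12],[2.5,-0.3,-2.6,0,0,0,16],[2.5,-0.3,-2.6,0,0,0,22],[2.5,-0.3,-2.6,0,0,0,30],[2.5,-0.3,-2.6,0,0,0,40]]}}

```text
clock: 19.3
tcp_pos: [0.5835, -0.1303, 0.0887]
orientation: [-1.569, 0.0, 0.005]
contact_force: [0.2, -0.6, -0.6]
grip_width: 0.0396
```

Emit:
{"method": "drive_tool", "body": {"series": [[0,0,0,0,0,0,50],[0,-5,0,0,0,0,55],[0,-20,0,0,0,0,55],[0,-40,0,0,0,0,55],[0,-65,0,0,0,0,55]]}}

```text
clock: 19.8
tcp_pos: [0.5834, -0.1304, 0.155]
orientation: [-1.569, 0.001, 0.005]
contact_force: [0.0, 0.7, 0.5]
grip_width: 0.0553
```

```bash
python3 -c "
from h import *
w=grab('wrist','w19.png')
f=grab('side','s19.png');cv2.imwrite('pics/s19z.png',cv2.resize(f['frame'][140:290,210:360],None,fx=4,fy=4,interpolation=cv2.INTER_CUBIC))
go([.542,-.15,.25],90)"
```

```text
t 19.9 tcp [ 0.5863 -0.1311  0.1583] jaw 90.13 F [-0.5  0.4  0.7] grip 55.1 
shift [-44.  -91.8 -18.7] dist 103.5 turn [-0.06  0.13  0.23]
```

View pics/s19z.png

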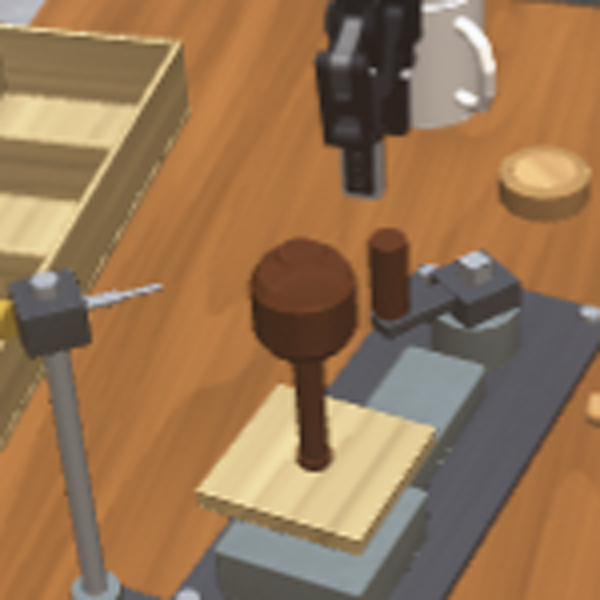

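View pics/w19.png

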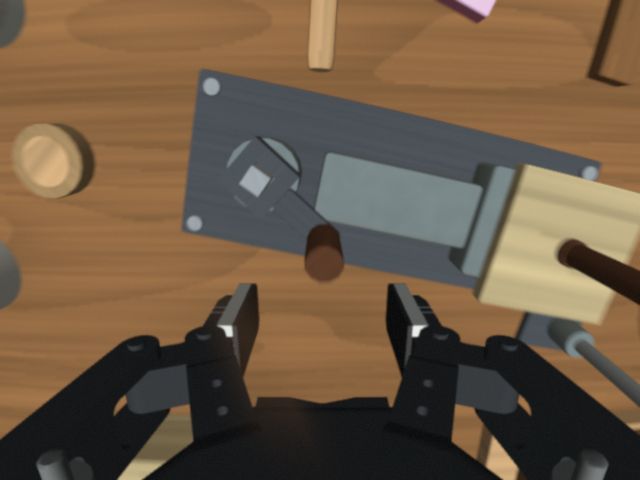

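```bash
python3 -c "
from h import *
print(r.get_obs()['joints'], load('w19')['intrinsics'])
go([.60,-.11,.25],30)"
```

```text
[-0.1027  0.4414  0.2881  1.8267 -0.1587  0.8919  1.8318] [[357.1619   0.     321.9679]
 [  0.     357.1619 234.8949]
 [  0.       0.       1.    ]]
t 19.9 tcp [ 0.5863 -0.1311  0.1583] jaw 90.13 F [-0.5  0.4  0.7] grip 55.1 
shift [ 14.1 -91.6  21.2] dist 95.0 turn [-0.17 60.13  0.18]
```

Emit:
{"method": "drive_tool", "body": {"series": [[3,-30,4,0,7,0,55],[6,-65,8,0,15,0,55],[10,-92,12,0,23,0,55],[14,-92,16,0,31,0,55],[14,-92,21,0,39,0,55]]}}

```text
clock: 20.4
tcp_pos: [0.6008, -0.1101, 0.2521]
orientation: [-1.5, 0.53, -0.54]
contact_force: [-0.2, -0.2, 0.6]
grip_width: 0.0551
```

Emit:
{"method": "drive_tool", "body": {"series": [[0,0,0,0,7,0,55],[0,0,0,0,15,0,55],[0,0,0,0,20,0,55],[0,0,0,0,20,0,55]]}}

```text
clock: 20.8
tcp_pos: [0.6007, -0.11, 0.2524]
orientation: [-1.412, 0.8, -0.809]
contact_force: [0.7, -0.1, 0.4]
grip_width: 0.0547
```

```bash
python3 -c "
from h import *
r.grab_frame('wrist');w=grab('wrist','w20.png')
print(proj(w,[[.582,.0245,.2193],[.6388,.0619,.2195]]))
go([.60,-.11,.25],30)"
```

```text
[[441.8272  10.8919]
 [584.0846  12.3251]]
t 20.9 tcp [ 0.6007 -0.11    0.2524] jaw 30.95 F [ 0.  -0.5 -1.2] grip 55.1 
shift [-0.4  2.3 -0.7] dist 2.5 turn [-0.38  0.95  0.14]
```

View pics/w20.png

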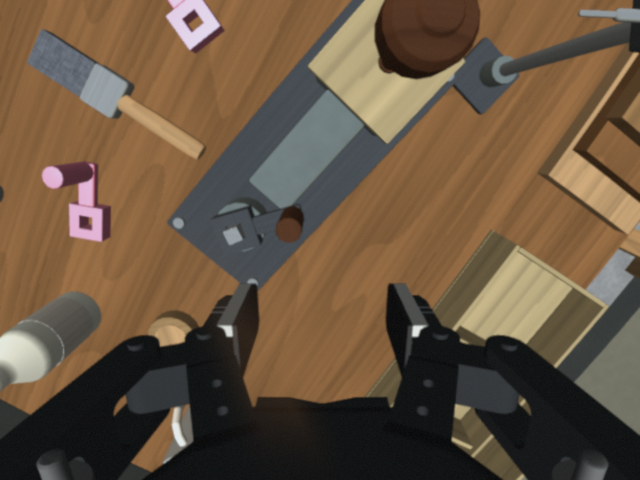

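```bash
python3 -c "
from h import *
go([.60,-.05,.262],30)"
```

```text
t 20.9 tcp [ 0.6007 -0.11    0.2524] jaw 30.95 F [ 0.  -0.5 -1.2] grip 55.1 
shift [-51.8  -9.6  30.3] dist 60.8 turn [-0.38  0.95  0.14]
```

Emit:
{"method": "drive_tool", "body": {"series": [[-13,-3,8,0,0,0,55],[-30,-8,18,0,0,0,55],[-45,-10,26,0,0,0,55],[-52,-10,30,0,0,0,55],[-52,-10,30,0,0,0,55]]}}

```text
clock: 21.4
tcp_pos: [0.5998, -0.0478, 0.2625]
orientation: [-1.413, 0.795, -0.803]
contact_force: [-0.3, 0.0, 0.1]
grip_width: 0.0551
```

```bash
python3 -c "
from h import *
r.grab_frame('wrist');w=grab('wrist','w21.png')
print(proj(w,[[.582,.0245,.2193],[.6388,.0619,.2195]]))
a=load('w20')
cv2.imwrite('pics/w20z.png',cv2.resize(a['frame'][0:80,370:640],None,fx=2.9,fy=2.9,interpolation=cv2.INTER_CUBIC))
go([.60,-.11,.25],30)"
```

```text
[[368.9104 130.1213]
 [501.1036 126.4208]]
t 21.5 tcp [ 0.5995 -0.0504  0.2624] jaw 30.97 F [0.6 0.2 0.1] grip 55.1 
shift [ 51.4  12.3 -30.4] dist 60.9 turn [-0.37  0.97  0.15]
```

View pics/w21.png

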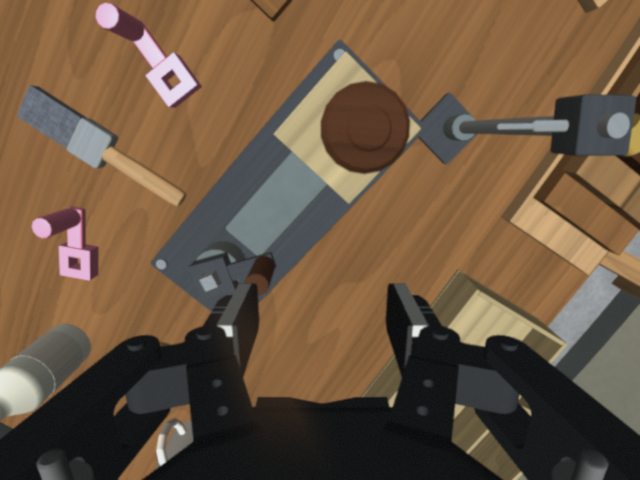

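View pics/w20z.png

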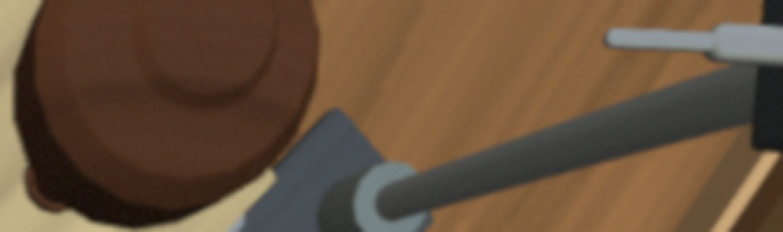

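```bash
python3 -c "
from h import *
a=load('w21')['frame']
x=cv2.convertScaleAbs(cv2.resize(a[75:185,310:420],(396,396),interpolation=cv2.INTER_CUBIC),alpha=2.2)
y=cv2.convertScaleAbs(cv2.resize(a[95:161,475:541],(396,396),interpolation=cv2.INTER_CUBIC),alpha=1.5)
cv2.imwrite('pics/z21.png',np.hstack([x,y]))
b=load('w20')['frame']
x=cv2.convertScaleAbs(cv2.resize(b[0:66,390:500],(660,396),interpolation=cv2.INTER_CUBIC),alpha=2.2)
cv2.imwrite('pics/z20.png',x)
"
```

```text
(no output)
```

View pics/z21.png

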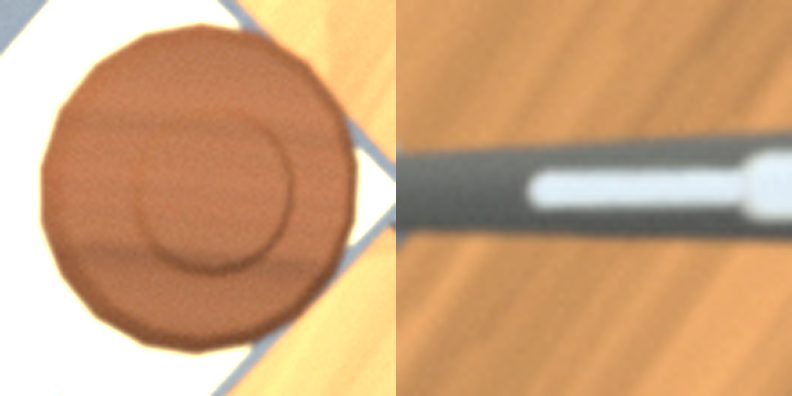

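View pics/z20.png

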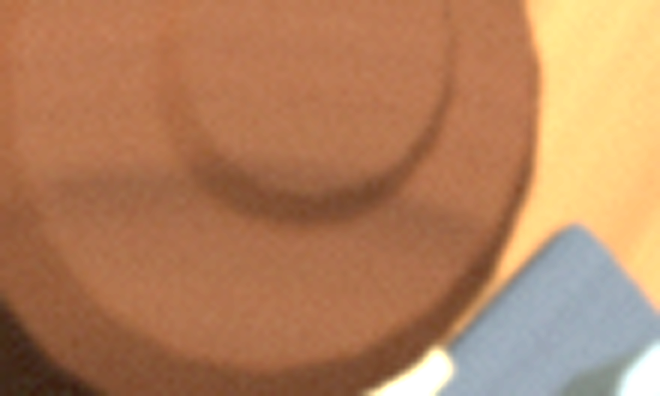

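```bash
python3 -c "
from h import *
A=load('w20');B=load('w21');S=load('s19');T=load('top0')
tA,tB,tS,tT=(578.7,12.8),(496.6,126.3),(250.1,210.9),(325.5,173.9)
for o in ([(A,tA),(B,tB)],[(A,tA),(B,tB),(S,tS)],[(B,tB),(S,tS)],[(B,tB),(T,tT),(S,tS)],[(T,tT),(S,tS)]):print('tip',tri(o))
fA,fB=(441.9,11.4),(369.2,127.9)
print('top',tri([(A,fA),(B,fB)]))
s=S['frame'];x=cv2.convertScaleAbs(cv2.resize(s[190:260,245:315],(560,560),interpolation=cv2.INTER_CUBIC),alpha=2.4);cv2.imwrite('pics/z19.png',x)
P=proj(S,[[.582,.0245,.2195]]);print(P)
"
```

```text
tip [0.6373 0.061  0.2181]
tip [0.6382 0.0612 0.2182]
tip [0.6386 0.0612 0.2183]
tip [0.6384 0.0614 0.2185]
tip [0.6387 0.0619 0.2194]
top [0.5822 0.0257 0.2159]
[[285.9604 202.4611]]
```

View pics/z19.png

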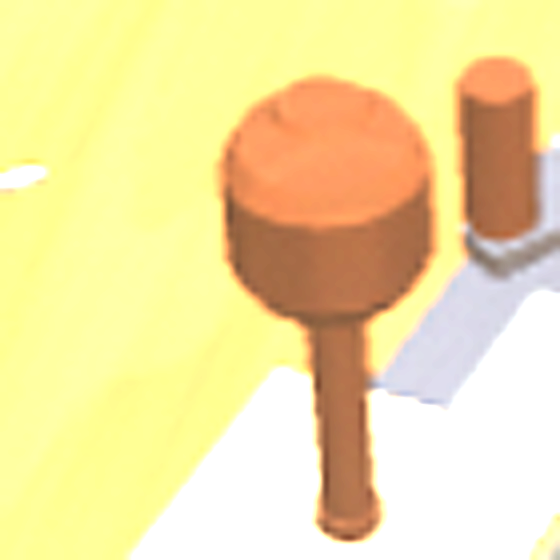

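```bash
python3 -c "
from h import *
S=load('s19');A=load('w20');B=load('w21');W=load('w19')
t=np.linspace(0,6.283,73);c=np.array([np.cos(t),np.sin(t),0*t]).T
xy=[.582,.025]
for n,f,in(('S',S),('A',A),('B',B)):
  for z,rr in((.0894,.009),(.0894+.112,.025),(.0894+.130,.010),(.0894+.112,.0250)):
    p=proj(f,np.array([*xy,z])+rr*c);print(n,round(z,4),'cols',p[:,0].min().round(1),p[:,0].max().round(1),'rows',p[:,1].min().round(1),p[:,1].max().round(1))
"
```

```text
S 0.0894 cols 284.9 293.9 rows 252.1 258.1
S 0.2014 cols 273.0 299.8 rows 202.5 218.7
S 0.2194 cols 280.5 291.3 rows 199.5 205.9
S 0.2014 cols 273.0 299.8 rows 202.5 218.7
A 0.0894 cols 377.5 399.9 rows 50.1 74.1
A 0.2014 cols 380.6 479.8 rows -33.5 74.2
A 0.2194 cols 420.5 464.3 rows -14.3 33.5
A 0.2014 cols 380.6 479.8 rows -33.5 74.2
B 0.0894 cols 338.3 359.4 rows 119.0 140.7
B 0.2014 cols 319.8 410.1 rows 81.5 174.7
B 0.2194 cols 349.7 389.2 rows 108.5 149.5
B 0.2014 cols 319.8 410.1 rows 81.5 174.7
```

```bash
cat >> h.py <<'E'
def got(P,jaw,tilt):
    o=r.get_obs();M=R.from_rotvec(o["orientation"]).as_matrix()
    j=np.radians(jaw);zt=np.array([np.cos(j),np.sin(j),0]);yt=np.array([0,0,-1.])
    T=np.array([np.cross(yt,zt),yt,zt]).T@R.from_euler("z",tilt,degrees=True).as_matrix()
    d=M.T@(np.array(P)-o["tcp_pos"])*1e3;w=R.from_matrix(M.T@T).as_rotvec(degrees=True)
    print("t",round(o["clock"],2),"tcp",o["tcp_pos"],"j",o["joints"].round(2),"shift",d.round(1),"turn",w.round(1))
E
python3 -c "
from h import *
got([.61,-.18,.20],10,0)
got([.61,-.18,.20],10,35)"
```

```text
t 21.5 tcp [ 0.5995 -0.0504  0.2624] j [-0.42  0.35  0.52  1.74 -0.2   1.1   0.7 ] shift [116.4  62.3 -58.1] turn [-0.4 21.   0.1]
t 21.5 tcp [ 0.5995 -0.0504  0.2624] j [-0.42  0.35  0.52  1.74 -0.2   1.1   0.7 ] shift [116.4  62.3 -58.1] turn [ 6.  20.4 34.7]
```

Emit:
{"method": "drive_tool", "body": {"series": [[25,5,-12,0.5,3,4,55],[55,20,-28,2,8,11,55],[85,40,-43,3,12,19,55],[105,55,-53,4,15,26,55],[116,62,-58,5,18,31,55]]}}

```text
clock: 22.0
tcp_pos: [0.6084, -0.1852, 0.198]
orientation: [-0.927, 1.309, -0.636]
contact_force: [0.5, -0.1, -0.1]
grip_width: 0.0549
```

```bash
python3 -c "
from h import *
r.grab_frame('wrist');w=grab('wrist','w22.png')
got([.61,-.18,.20],10,35)"
```

```text
t 22.1 tcp [ 0.6068 -0.1871  0.1963] j [ 0.12  0.69  0.47  1.49 -0.68  1.48  0.98] shift [-7.3  0.1  4.5] turn [1.1 1.5 3.7]
```

View pics/w22.png

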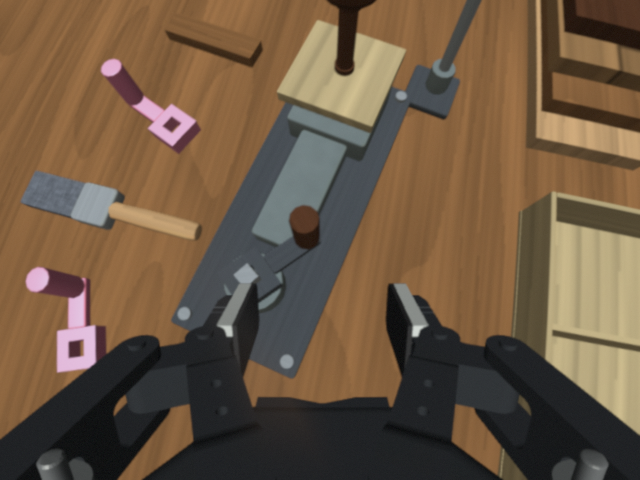

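Emit:
{"method": "drive_tool", "body": {"series": [[0,0,0,0,0,7,55],[0,0,0,0,0,14,55],[0,0,0,0,0,21,55],[0,0,0,0,0,25,55],[0,0,0,0,0,25,55]]}}

```text
clock: 22.6
tcp_pos: [0.6059, -0.1882, 0.194]
orientation: [-0.611, 1.46, -0.3]
contact_force: [0.8, -0.7, -0.9]
grip_width: 0.0553
```

```bash
python3 -c "
from h import *
r.grab_frame('wrist');w=grab('wrist','w23.png');M=cv2.Rodrigues(w['rvec'])[0];print('cam',-M.T@w['tvec'].ravel())
print(proj(w,[[.582,.025,.2194],[.6385,.0616,.2194]]))
got([.61,-.18,.20],10,35)"
```

```text
cam [ 0.6216 -0.2647  0.3337]
[[348.452   44.3354]
 [421.8735  33.7269]]
t 22.7 tcp [ 0.6071 -0.1869  0.1964] j [ 0.33  0.88  0.34  1.33 -0.85  1.82  1.04] shift [-6.4  3.1  4.3] turn [  1.4   1.3 -21.1]
```

View pics/w23.png

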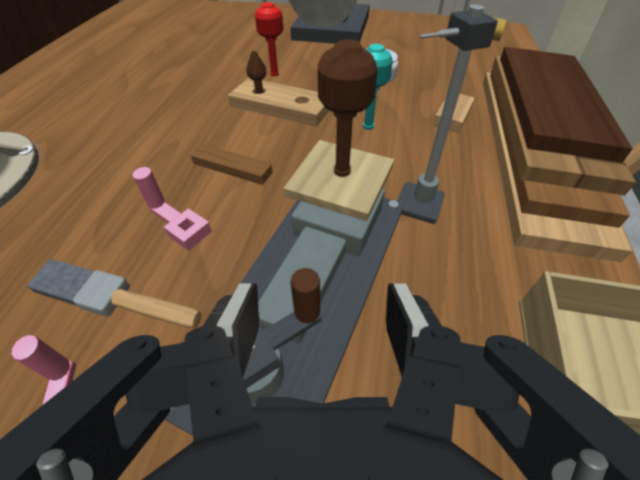

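```bash
python3 -c "
from h import *
B=load('w23');a=B['frame']
x=cv2.convertScaleAbs(cv2.resize(a[20:120,305:445],None,fx=5.6,fy=5.6,interpolation=cv2.INTER_CUBIC),alpha=1.8)
cv2.imwrite('pics/z23.png',x)
t=np.linspace(0,6.283,73);c=np.array([np.cos(t),np.sin(t),0*t]).T
f=lambda p:((p-np.array([305,20])+.5)*5.6-.5).round(0)
for z,rr in((.0894+.086,.025),(.0894+.112,.025),(.0894+.130,.010)):
    p=f(proj(B,np.array([.582,.025,z])+rr*c));print(round(z,4),'cols',p[:,0].min(),p[:,0].max(),'rows',p[:,1].min(),p[:,1].max())
print(f(proj(B,[[.582,.025,.2194],[.6385,.0616,.2194]])),f(proj(B,[[.6385,.0616,.2204]])))
"
```

```text
0.1754 cols 71.0 392.0 rows 351.0 512.0
0.2014 cols 69.0 410.0 rows 192.0 344.0
0.2194 cols 174.0 317.0 rows 111.0 168.0
[[246. 139.]
 [657.  79.]] [[658.  72.]]
```

View pics/z23.png

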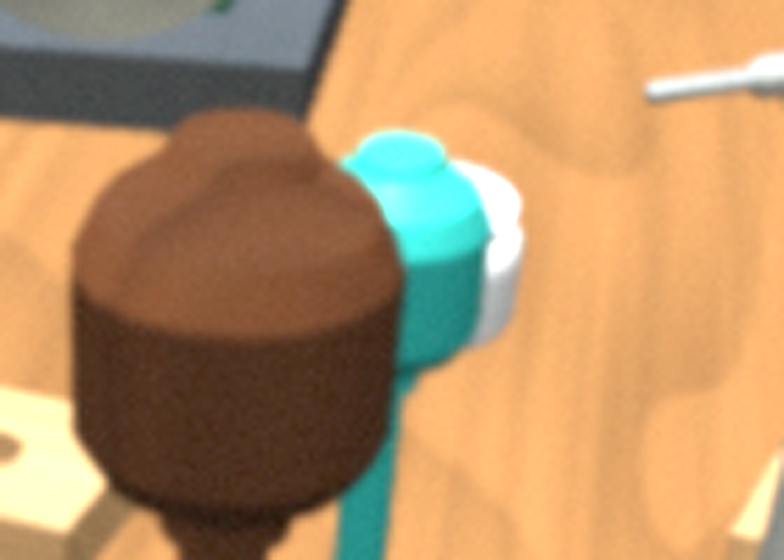

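```bash
python3 -c "
from h import *
A=load('w20');B=load('w21');S=load('s19');T=load('top0');W=load('w23')
u=lambda x,y:((x+.5)/5.6-.5+305,(y+.5)/5.6-.5+20)
tA,tB,tS,tT,tW=(578.7,12.8),(496.6,126.3),(250.1,210.9),(325.5,173.9),u(648,91)
fA,fB,fW=(441.9,11.4),(369.2,127.9),u(240,138)
for o in ([(B,tB),(W,tW)],[(A,tA),(B,tB),(W,tW)],[(A,tA),(B,tB),(W,tW),(S,tS),(T,tT)],[(W,tW),(T,tT)]):
  p=tri(o);print('tip',p,[ (proj(f,[p])[0]-x).round(1).tolist() for f,x in o])
for o in ([(B,fB),(W,fW)],[(A,fA),(B,fB),(W,fW)]):
  p=tri(o);print('top',p,[ (proj(f,[p])[0]-x).round(1).tolist() for f,x in o])
# knob top .117 check, seen
x=cv2.resize(W['frame'][255:330,270:345],None,fx=6,fy=6,interpolation=cv2.INTER_CUBIC);y=cv2.resize(W['frame'][130:210,275:400],None,fx=5,fy=5,interpolation=cv2.INTER_CUBIC);cv2.imwrite('pics/z23b.png',y)
pf=lambda p:((proj(W,p)-np.array([275,130])+.5)*5-.5).round(0)
yaw=np.radians(-11.6);Rm=np.array([[np.cos(yaw),-np.sin(yaw)],[np.sin(yaw),np.cos(yaw)]])
print(pf([[*(np.array([.582,.0245])+Rm@np.array(q)),.0894] for q in[(-.045,.045),(.045,.045),(.045,-.045),(-.045,-.045)]]))
"
```

```text
tip [0.6375 0.0611 0.2177] [[0.0, 0.0], [-0.0, 0.0]]
tip [0.6375 0.0612 0.2177] [[-0.0, 0.2], [0.1, -0.1], [-0.1, -0.0]]
tip [0.6381 0.0613 0.218 ] [[1.5, 0.5], [1.4, 0.3], [0.7, -0.3], [0.9, 0.5], [0.2, 0.0]]
tip [0.6379 0.0617 0.2176] [[0.4, -0.1], [0.0, 0.2]]
top [0.5813 0.0255 0.2193] [[-0.4, -0.1], [0.3, -0.0]]
top [0.5816 0.0249 0.2193] [[-0.2, -1.9], [-0.4, 1.1], [0.5, 0.2]]
[[226.  48.]
 [602. 145.]
 [472. 418.]
 [ 47. 289.]]
```

View pics/z23b.png

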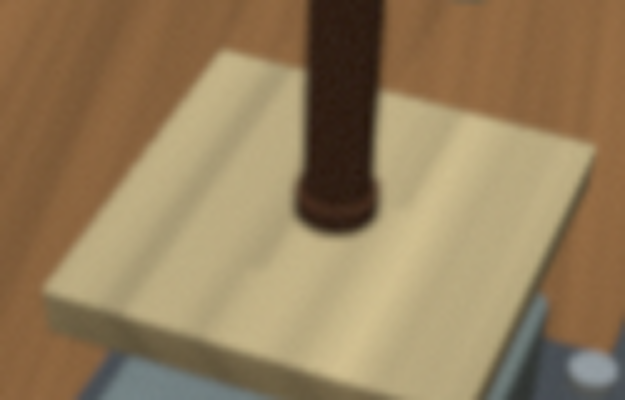

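```bash
python3 -c "
from h import *
got([.583,-.160,.21],30,0)"
```

```text
t 22.7 tcp [ 0.6071 -0.1869  0.1964] j [ 0.33  0.88  0.34  1.33 -0.85  1.82  1.04] shift [-28.7  18.4 -18. ] turn [ -8.8 -16.7 -55.7]
```

Emit:
{"method": "drive_tool", "body": {"series": [[-5,3,-3,-1,-2,-7,55],[-10,6,-6,-2,-4,-15,55],[-15,9,-9,-3.5,-7,-23,55],[-19,12,-12,-5,-9.5,-31,55],[-23,15,-15,-6,-12,-39,55]]}}

```text
clock: 23.2
tcp_pos: [0.5888, -0.1643, 0.2102]
orientation: [-1.19, 1.017, -0.674]
contact_force: [0.3, 2.2, -1.2]
grip_width: 0.0549
```

```bash
python3 -c "
from h import *
got([.583,-.130,.20],30,0)"
```

```text
t 23.2 tcp [ 0.5888 -0.1643  0.2102] j [-0.05  0.53  0.49  1.64 -0.48  1.26  1.06] shift [-29.3  19.5   8.9] turn [ -3.2  -4.5 -16. ]
```

Emit:
{"method": "drive_tool", "body": {"series": [[-10,7,3,-1,-2,-7,55],[-20,13,6,-2,-4,-13,55],[-29,19,9,-3.2,-4.5,-16,55],[-29,19,9,-3.2,-4.5,-16,55],[-29,19,9,-3.2,-4.5,-16,55]]}}

```text
clock: 23.7
tcp_pos: [0.5839, -0.1292, 0.2019]
orientation: [-1.411, 0.811, -0.814]
contact_force: [0.4, -0.2, 0.7]
grip_width: 0.0547
```

```bash
python3 -c "
from h import *
w=grab('wrist','w24.png')
got([.5834,-.1304,.12],30,0)"
```

```text
t 23.75 tcp [ 0.5837 -0.1308  0.2017] j [-0.31  0.42  0.56  1.81 -0.26  0.99  0.88] shift [-0.5 81.7 -0.3] turn [-0.1  0.1  0. ]
```

View pics/w24.png

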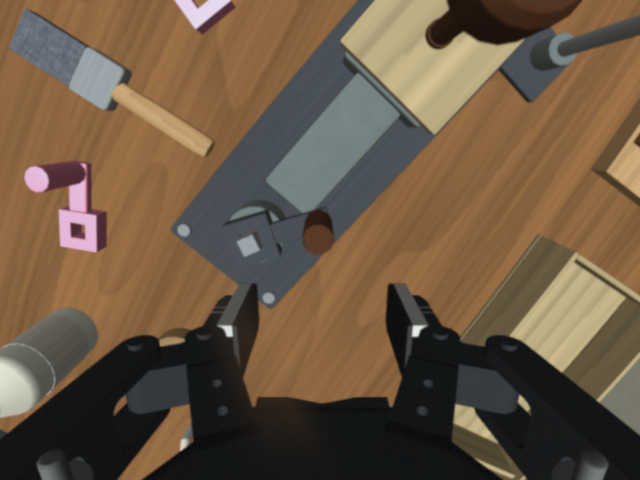

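Emit:
{"method": "drive_tool", "body": {"series": [[-0.5,22,-0.5,0,0,0,55],[-0.5,48,-1,0,0,0,55],[-0.5,75,-1.5,0,0,0,55],[-0.5,98,-1.5,0,0,0,55],[-0.5,112.5,-1.5,0,0,0,55]]}}

```text
clock: 24.25
tcp_pos: [0.5819, -0.1331, 0.0879]
orientation: [-1.411, 0.816, -0.818]
contact_force: [0.2, -0.5, -0.2]
grip_width: 0.0547
```

Emit:
{"method": "drive_tool", "body": {"series": [[0,0,0,0,0,0,45],[0,0,0,0,0,0,35],[0,0,0,0,0,0,27],[0,0,0,0,0,0,21],[0,0,0,0,0,0,14]], "squeeze": 30}}

```text
clock: 24.75
tcp_pos: [0.5829, -0.1332, 0.0891]
orientation: [-1.41, 0.814, -0.819]
contact_force: [-0.8, -0.4, 3.8]
grip_width: 0.0211
```

Emit:
{"method": "drive_tool", "body": {"series": [[0,0,0,0,0,0,12],[0,0,0,0,0,0,12]]}}

```text
clock: 24.95
tcp_pos: [0.5829, -0.1332, 0.0893]
orientation: [-1.41, 0.814, -0.819]
contact_force: [0.3, -0.6, 0.4]
grip_width: 0.0207
```

```bash
python3 -c "
from h import *
w=grab('wrist','w25.png')
circ(z=.0892,C=[.542,-.1718],step=-12,jaw=30)"
```

```text
t 25.0 tcp [ 0.5829 -0.1332  0.0893] ang 43.4 rad 56.3 F [ 0.1 -0.3  2.5] M [-0.04  0.18  0.02] grip 21.1
[-11.8, 0.0, -2.4] [-22.2, 0.0, -8.7] [-31.0, -0.0, -17.0] [-37.9, -0.1, -27.0] [-42.5, -0.1, -38.2] turn [-0.2 -0.1  0.1]
```

View pics/w25.png

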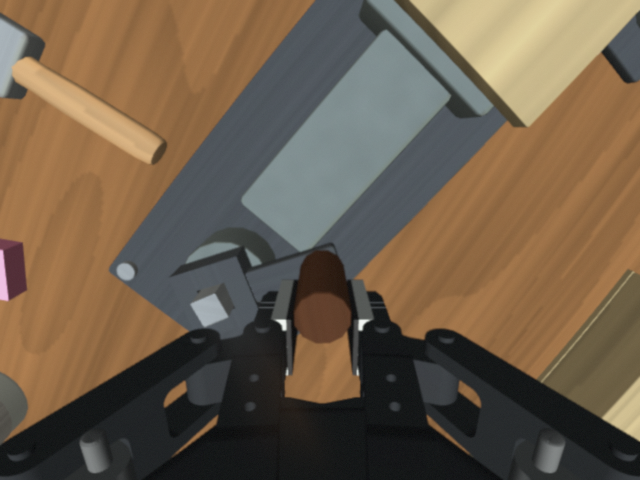

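```bash
python3 -c "
from h import *
circ(z=.0892,C=[.5424,-.1742],step=-11.4,jaw=30)"
```

```text
t 25.0 tcp [ 0.5829 -0.1332  0.0893] ang 45.4 rad 57.7 F [ 0.1 -0.3  2.5] M [-0.04  0.18  0.02] grip 21.1
[-10.8, 0.0, -3.8] [-20.5, 0.0, -10.0] [-28.8, -0.0, -18.0] [-35.4, -0.1, -27.5] [-39.9, -0.1, -38.1] turn [-0.2 -0.1  0.1]
```

Emit:
{"method": "drive_tool", "body": {"series": [[-5,0,-1.4,0,0,0,12],[-10.8,0,-3.8,0,0,0,12],[-15.8,0,-6.6,0,0,0,12],[-20.5,0,-10,0,0,0,12],[-24.9,0,-13.8,0,0,0,12]]}}

```text
clock: 25.5
tcp_pos: [0.5579, -0.1194, 0.0892]
orientation: [-1.411, 0.814, -0.821]
contact_force: [0.5, -5.2, -1.8]
grip_width: 0.0207
```

```bash
python3 -c "
from h import *
circ(z=.0892,C=[.5424,-.1742],step=-6,jaw=30)"
```

```text
t 25.5 tcp [ 0.5579 -0.1194  0.0892] ang 74.2 rad 57.0 F [ 0.5 -5.2 -1.8] M [-1.44 -0.2   0.04] grip 20.7
[-4.8, -0.0, -3.7] [-8.4, -0.0, -8.6] [-11.5, -0.1, -13.8] [-14.1, -0.1, -19.3] [-16.0, -0.1, -25.1] turn [-0.17 -0.14  0.17]
```

Emit:
{"method": "drive_tool", "body": {"series": [[-4.4,0,-3.7,0,0,0,12],[-8.2,0,-8.6,0,0,0,12],[-11.3,0,-13.8,0,0,0,12],[-14,0,-19.3,0,0,0,12],[-15.6,0,-23.5,0,0,0,12]]}}

```text
clock: 26.0
tcp_pos: [0.5298, -0.1192, 0.0892]
orientation: [-1.411, 0.812, -0.824]
contact_force: [4.4, -7.8, -4.6]
grip_width: 0.0208
```

Emit:
{"method": "drive_tool", "body": {"series": [[0,0,0,0,0,0,12],[0,0,0,0,0,0,12]]}}

```text
clock: 26.2
tcp_pos: [0.5296, -0.1195, 0.0892]
orientation: [-1.411, 0.812, -0.825]
contact_force: [1.8, -4.3, -3.2]
grip_width: 0.021
```

```bash
python3 -c "
from h import *
f=grab('side','s26.png');cv2.imwrite('pics/s26z.png',cv2.resize(f['frame'][140:290,210:360],None,fx=4,fy=4,interpolation=cv2.INTER_CUBIC))
circ(z=.0892,C=[.5424,-.1742],step=-1,jaw=30)"
```

```text
t 26.25 tcp [ 0.5296 -0.1195  0.0892] ang 103.1 rad 56.2 F [ 1.8 -4.5 -3.2] M [-1.08 -0.22 -0.01] grip 21.0
[-2.0, -0.1, -0.5] [-2.3, -0.1, -1.4] [-2.5, -0.1, -2.4] [-2.8, -0.1, -3.4] [-3.0, -0.1, -4.4] turn [-0.2  -0.22  0.38]
```

View pics/s26z.png

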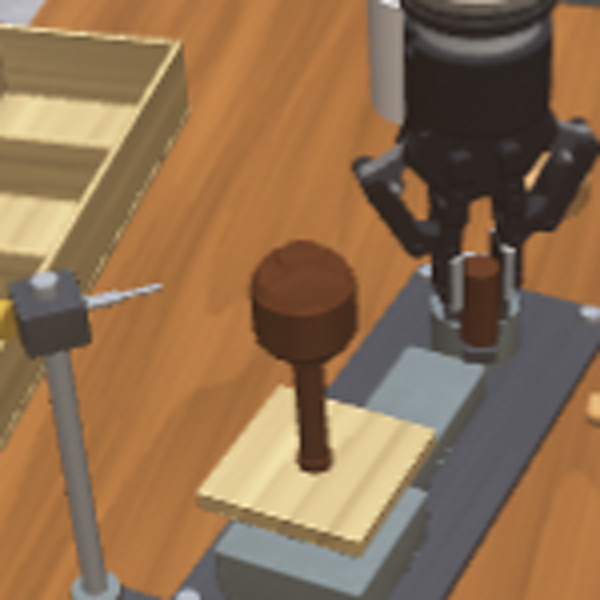

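Emit:
{"method": "drive_tool", "body": {"series": [[0,0.3,0,0,0,0,14],[0,0.3,0,0,0,0,20],[0,0.3,0,0,0,0,28],[0,0.3,0,0,0,0,38],[0,0.3,0,0,0,0,50]]}}

```text
clock: 26.75
tcp_pos: [0.5295, -0.1186, 0.0887]
orientation: [-1.411, 0.813, -0.823]
contact_force: [0.6, -0.5, 0.2]
grip_width: 0.0496
```

Emit:
{"method": "drive_tool", "body": {"series": [[0,0,0,0,0,0,55],[0,-5,0,0,0,0,55],[0,-25,0,0,0,0,55],[0,-55,0,0,0,0,55],[0,-90,0,0,0,0,55]]}}

```text
clock: 27.25
tcp_pos: [0.5281, -0.1181, 0.1792]
orientation: [-1.412, 0.814, -0.822]
contact_force: [0.8, 0.5, -0.3]
grip_width: 0.0552
```

```bash
python3 -c "
from h import *
got([.606,-.188,.21],10,60)"
```

```text
t 27.25 tcp [ 0.5281 -0.1181  0.1792] j [-0.36  0.35  0.58  1.96 -0.24  0.89  0.86] shift [ 99.5 -30.3  32.9] turn [10.3 18.  59.6]
```

Emit:
{"method": "drive_tool", "body": {"series": [[15,-15,5,1,2,6,55],[35,-28,11,3,5,14,55],[60,-30,20,4,8,22,55],[85,-30,28,5,10,30,55],[99,-30,33,6,12,38,55]]}}

```text
clock: 27.75
tcp_pos: [0.6073, -0.1894, 0.2108]
orientation: [-0.874, 1.288, -0.484]
contact_force: [-0.1, 1.0, -0.3]
grip_width: 0.0546
```

```bash
python3 -c "
from h import *
got([.606,-.188,.20],10,57)"
```

```text
t 27.75 tcp [ 0.6073 -0.1894  0.2108] j [ 0.18  0.74  0.46  1.41 -0.72  1.63  1.09] shift [ 5.3  9.5 -1.2] turn [ 3.6  6.  18.5]
```

Emit:
{"method": "drive_tool", "body": {"series": [[2,4,0,1,2,7,55],[5,9,-1,2,4,14,55],[5,9,-1,3,6,18,55],[5,9,-1,3,6,18,55],[5,9,-1,3,6,18,55]]}}

```text
clock: 28.25
tcp_pos: [0.6063, -0.1882, 0.2006]
orientation: [-0.596, 1.47, -0.316]
contact_force: [-0.2, -0.1, 0.4]
grip_width: 0.0548
```

```bash
python3 -c "
from h import *
r.grab_frame('wrist');r.grab_frame('wrist');B=grab('wrist','w27.png')
p=proj(B,[[.582,.025,.2178],[.6375,.0612,.2177]]);print(p)
x0,y0=305,max(0,int(p[:,1].min())-25);a=B['frame']
cv2.imwrite('pics/z27.png',cv2.convertScaleAbs(cv2.resize(a[y0:y0+100,305:445],None,fx=5.6,fy=5.6,interpolation=cv2.INTER_CUBIC),alpha=1.8))
t=np.linspace(0,6.283,73);c=np.array([np.cos(t),np.sin(t),0*t]).T
f=lambda p:((p-np.array([305,y0])+.5)*5.6-.5).round(0)
for z,rr in((.0878+.112,.025),(.0878+.130,.010)):
    q=f(proj(B,np.array([.582,.025,z])+rr*c));print(round(z,4),'cols',q[:,0].min(),q[:,0].max(),'rows',q[:,1].min(),q[:,1].max())
print(y0,f(p))
grab('side','s27.png')
"
```

```text
[[341.5348  55.2357]
 [411.8544  43.4668]]
0.1998 cols 36.0 370.0 rows 258.0 413.0
0.2178 cols 137.0 277.0 rows 182.0 241.0
18 [[207. 211.]
 [601. 145.]]
```

View pics/w27.png

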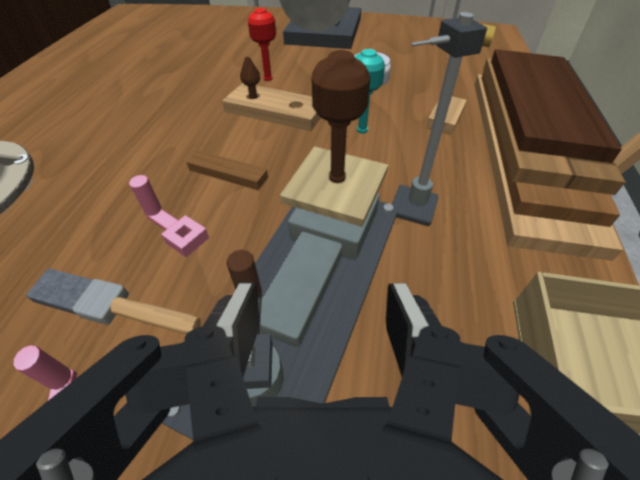

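View pics/z27.png

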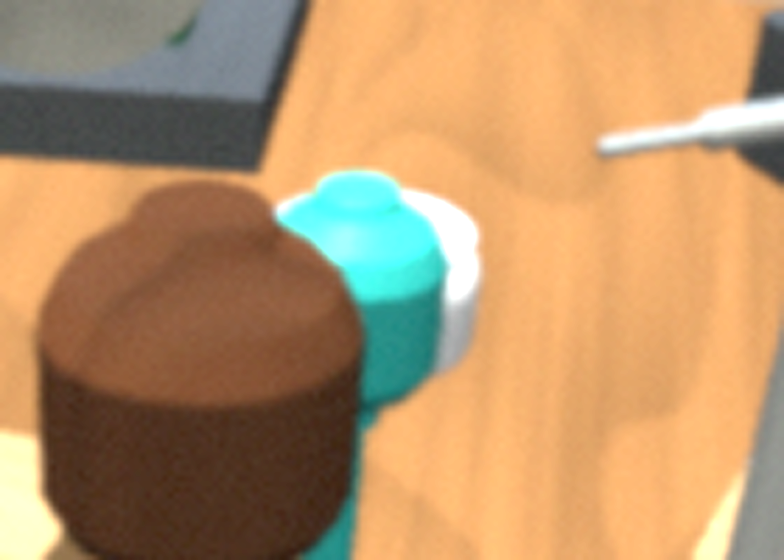

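```bash
python3 -c "
from h import *
f=load('s27');cv2.imwrite('pics/s27z.png',cv2.resize(f['frame'][140:300,200:400],None,fx=4,fy=4,interpolation=cv2.INTER_CUBIC))"
```

```text
(no output)
```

View pics/s27z.png

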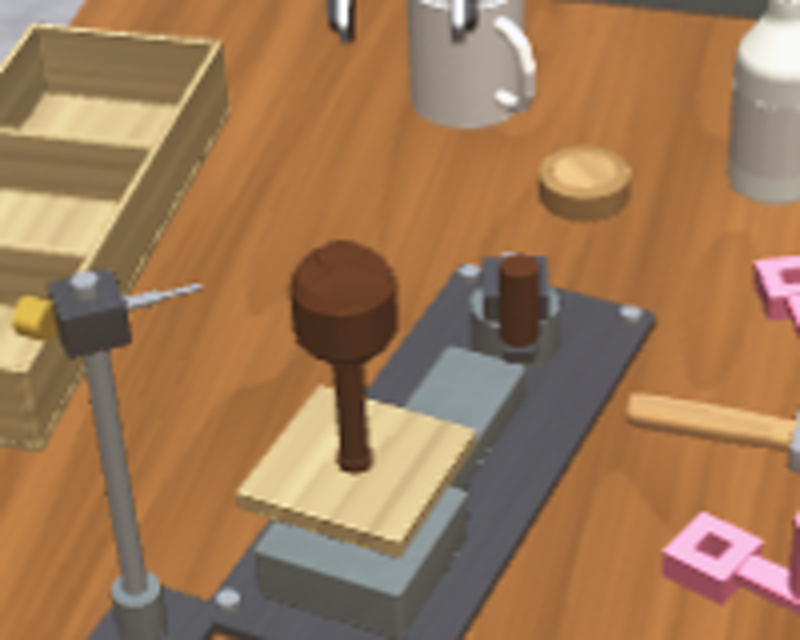

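The side view shows the finial upright on the platform (crop 345,360). The crank is seated on its shaft (crop 520,300), and the gripper is clear of everything.

```bash
python3 -c "
from h import *
print(r.get_obs()['contact_force'],r.get_obs()['clock']);print(r.hand_in())"
```

```text
[-0.3367 -0.2748  0.0883] 28.45
the job is handed in; nothing more can be done
None
```

I stood the tall finial on the middle of the lift platform and raised it until its top was level with the scriber tip. The job was handed in at 28.5 s. Before I turned the crank, the finial had stood on its own for over a second.

**Crank:** I gripped the crank knob and turned it clockwise about 2.34 turns. A close tilted wrist view then showed the finial's top about 1.6 mm above the tip. I regripped the knob, turned it back about 57° including play, and let go.

**Final checks:**
- **Height:** the finial's top and the scriber tip both came out at about 0.218 m. The tip appeared within half a pixel of where that height predicts. The finial's flat top matched its prediction too, but its band edge sat about 1 pixel (1 mm) high, so I trust the level to about 1 mm.
- **State:** the finial is upright, the crank is on its shaft and the short finial is in its hole. The gripper touches nothing.

**Disagreements:** the first estimate of the tip height, from the side and top cameras, was about 0.2195 m. An early two-view wrist estimate put the finial's top 2 mm below the tip. I set both aside for the closer wrist views, which agreed with each other and with the height expected from the crank turns.

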